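Gauge and load the test bridge

ROBOT

A 7-joint arm with a two-finger parallel gripper is mounted at the origin on the work surface. World frame = base frame: x ahead of the robot, y to its left, z up, the work surface at z = 0. Lengths are in m, angles in rad, forces in N, time in s.
With the tool pointing down it reaches from about 0.4 to 0.85 m from the base axis. Payload 10.4 kg.
Tool frame: the origin (TCP) lies midway between the tips of the shut fingers; the grasp point (between the pads) lies 19 mm behind it; z points along the fingers, y is the line along which they close (so a half turn about z gives the same grasp; the last joint's range is limited). The gripper opens to 85 mm and grips with 20 to 120 N. Pads are 22 mm wide; open, the fingers measure 114 mm over their backs; the gripper's body (76 mm by 85 mm) begins 54 mm behind the grasp point. The pads swing forward as they close: fully open they stand 13 mm farther back than shut.
Start: joints at [1.261, 0.332, -0.065, 1.46, 0.022, 1.35, -0.088], TCP at [0.177, -0.599, 0.231] pointing down, gripper open.
Joint ranges: [-2.6, 2.6], [-0.5, 2.12], [-1.47, 1.34], [0.16, 2.42], [-1.27, 4.41], [0.06, 2.06], [-2.6, 2.6]. Speed limits (rad/s): [2.22, 2.22, 2.79, 2.79, 3.14, 3.14, 3.14].

INTERFACE

Orientations are given as a unit quaternion [x, y, z, w].
In Python, from workcell import get_obs, camera, camera_params, hand_in gives the robot as it stands.
- The arm moves only by the tool carry_out, never from a script. Its argument "commands" is a list that holds one entry, the list of rows, each a list of 6 numbers: the shift along the tool's x, y, z in units of 40 mm (1.0 is 40 mm), then the turn, a rotation vector about the tool's x, y, z in units of 6 degrees (1.0 is 6 degrees). In form: [[[x, y, z, ax, ay, az], ...]]. A call has 1 to 20 rows; each row shifts and turns the commanded pose from where the row before left it, along the tool's axes as they then stand; what a row does not reach is not made up. A row lasts 1/12 s, in which the tool goes at most 41.7 mm and 7.16 degrees, less where a joint would pass 70% of its speed; a pose out of reach is approached as far as the arm can. A call is refused whole if a number of a shift passes 1 or a number of a turn 1, either way. A call with a gripper value outside its range is refused whole. "hand" is the closure, from -1 (fully open) to 1 (shut), set as the call begins (left out, the last holds). The fingers move at their own pace and stop on an object; "force" is the grip in N (left out, the last holds). Time passes only in rows, so rows that do not move let the fingers close. It gives the time, the measured TCP pose, the force, the opening and the grip force at its end, in the units of the state.
- get_obs(): the state, without advancing time (a new reading comes with each control period).
- camera(name): name is "scene" or "top" or "wrist"; returns the picture (384x512x3 uint8, red, green, blue); there is no depth.
- camera_params(name): a dict with "mtx" (3x3 intrinsics, pixels), "k1" (the pictures are not rectified: a ray, as slopes to the right and down, at radius r is drawn at 1 + k1 r^2 times it, then the intrinsics apply), "R" (3x3) and "t" (3): a world point X has camera coordinates R X + t. Camera axes: x right, y down, z forward; pixel columns grow to the right and rows downward; lengths in m; the calibration is good to about 2 mm. A picture is of the moment at which its call begins: read the wrist's pose just before it. camera_params takes no time and is no camera call; for the wrist camera it gives the pose at the moment of the call.
- hand_in(): hands the job in; it is judged then, once.
The state is a dict: "clock": time; "joint_pos": joint angles; "joint_velocities": joint speeds; "tau": joint torques, N m; "position": TCP position; "ee_rot": TCP orientation; "ft_force": force on the tool from outside, world axes, zero at the start; "torque": the same for the moment, N m; "grip_width": opening from 0.0 (shut) to 1.0 (fully open); "grasp_force": force on a finger pad.
Only numpy, scipy, OpenCV 4.12 (cv2) and the standard library are available. Lean on these libraries where they do the work, as an engineer would, in place of code of your own. Each camera call takes 0.05 s, during which the arm holds its last target. There are 200 camera calls.

TASK

Find the clearance under the aluminium loading bridge: one gauge at a time, thinnest first and going up, push the coloured step gauges from the front fully under it until one is stopped, flat on the bench, at the front edge. Put the thickest gauge that goes in back fully home (its handle up to the plate's edge) and leave it there, with the other three lying flat on the blue mat. Once that gauge is home, and not before, right all the toppled steel weights and stand them upright on top of the bridge, without disturbing the other lab things.

Things in the scene. Friction and masses are not known exactly. Their poses are not given: they have to be found in the camera images.
- bridge_a: heavy (8 kg) standing loading bridge, not to be moved; of the 3 look-alikes a, b, c exactly one is present (others None). Aluminium plate 160 (x) x 230 (y) mm, flat top 60 mm above the bench, on 12 mm side cheeks, 50 mm high blue strip closing its rear. Origin at bench level under its centre; front edge x = -80 mm, +x to the rear. Gap under it open to the front for y = -103 to 103; height unknown, 11 to 24 mm: find by trying
- bridge_b: heavy (8 kg) standing loading bridge, not to be moved; of the 3 look-alikes a, b, c exactly one is present (others None). Aluminium plate 160 (x) x 230 (y) mm, flat top 60 mm above the bench, on 12 mm side cheeks, 50 mm high blue strip closing its rear. Origin at bench level under its centre; front edge x = -80 mm, +x to the rear. Gap under it open to the front for y = -103 to 103; height unknown, 11 to 24 mm: find by trying
- bridge_c: heavy (8 kg) standing loading bridge, not to be moved; of the 3 look-alikes a, b, c exactly one is present (others None). Aluminium plate 160 (x) x 230 (y) mm, flat top 60 mm above the bench, on 12 mm side cheeks, 50 mm high blue strip closing its rear. Origin at bench level under its centre; front edge x = -80 mm, +x to the rear. Gap under it open to the front for y = -103 to 103; height unknown, 11 to 24 mm: find by trying
- gauge10: yellow step gauge, 0.16 kg: flat blade 120 (x) x 45 (y) x 10 mm, black upright tab 30 (x) x 16 (y) mm on it, centred at x = -30, top 70 mm above the underside. Origin: centre of the underside; x to the free end (x = +60 mm), z up. Fully home, the tab's front face (x = -15) meets the bridge's front edge: origin at bridge x = -65. Starts on the mat, tab end nearer the robot, x within 0.2 rad of world x
- gauge15: green step gauge, 0.16 kg: flat blade 120 (x) x 45 (y) x 15 mm, black upright tab 30 (x) x 16 (y) mm on it, centred at x = -30, top 70 mm above the underside. Origin: centre of the underside; x to the free end (x = +60 mm), z up. Fully home, the tab's front face (x = -15) meets the bridge's front edge: origin at bridge x = -65. Starts on the mat, tab end nearer the robot, x within 0.2 rad of world x
- gauge20: orange step gauge, 0.16 kg: flat blade 120 (x) x 45 (y) x 20 mm, black upright tab 30 (x) x 16 (y) mm on it, centred at x = -30, top 70 mm above the underside. Origin: centre of the underside; x to the free end (x = +60 mm), z up. Fully home, the tab's front face (x = -15) meets the bridge's front edge: origin at bridge x = -65. Starts on the mat, tab end nearer the robot, x within 0.2 rad of world x
- gauge25: red step gauge, 0.16 kg: flat blade 120 (x) x 45 (y) x 25 mm, black upright tab 30 (x) x 16 (y) mm on it, centred at x = -30, top 70 mm above the underside. Origin: centre of the underside; x to the free end (x = +60 mm), z up. Fully home, the tab's front face (x = -15) meets the bridge's front edge: origin at bridge x = -65. Starts on the mat, tab end nearer the robot, x within 0.2 rad of world x
- weight1: toppled load weight (may be absent), 0.3 to 0.52 kg: square steel post 40 x 40 mm, 85 mm tall, yellow band near the top, black knob 24 mm wide and 15 mm tall on its top face. Origin: centre of its foot; z from foot to knob. Starts lying on a side (axis 20 mm above the bench), knob end away from the robot (z axis turned 0.3 to 0.8 rad from world +x towards +y)
- weight2: toppled load weight (may be absent), 0.3 to 0.52 kg: square steel post 40 x 40 mm, 85 mm tall, yellow band near the top, black knob 24 mm wide and 15 mm tall on its top face. Origin: centre of its foot; z from foot to knob. Starts lying on a side (axis 20 mm above the bench), knob end away from the robot (z axis turned 0.3 to 0.8 rad from world +x towards +y)
- weight3: toppled load weight (may be absent), 0.3 to 0.52 kg: square steel post 40 x 40 mm, 85 mm tall, yellow band near the top, black knob 24 mm wide and 15 mm tall on its top face. Origin: centre of its foot; z from foot to knob. Starts lying on a side (axis 20 mm above the bench), knob end away from the robot (z axis turned 0.3 to 0.8 rad from world +x towards +y)
- mat: thin blue gauge mat with two white edge lines, fixed, under 1 mm thick, 330 (x) x 190 (y) mm; origin at its centre. The four gauges start on it in two rows of two, at x = +-77, y = +-40 mm, in random order
- reagent: bystander, leave alone: brown reagent bottle 64 mm in diameter, 150 mm tall, standing; origin at its underside's centre
- jar: bystander, leave alone: white jar with blue cap, 70 mm in diameter, 90 mm tall, standing; origin at its underside's centre
- beaker: bystander, leave alone: glass beaker 70 mm in diameter, 90 mm tall, standing; origin at its underside's centre
- dish: bystander, leave alone: white ceramic disc 60 mm in diameter, 14 mm high; origin at its underside's centre
- notebook: bystander, leave alone: brown notebook 90 x 140 x 14 mm; origin at its underside's centre
- driver: bystander, leave alone: screwdriver lying on the bench; origin at its underside's centre
Mind the look-alikes: they are no part of the job. Leave any red look-alike of the weight2 alone.

How it is judged:
By the outcome, as a careful person would: the job done as asked, in the order asked, and still so for the second after the job is handed in, with the robot touching nothing.
Of bridge_a, bridge_b, bridge_c only 1 to 1 are there at a start; the rules pass over those that are not, and their reading is None.
Of weight1, weight2, weight3 only 2 to 3 are there at a start; the rules pass over those that are not, and their reading is None.
At some moment in a run one of gauge10, gauge15, gauge20, gauge25, weight1, weight2, weight3 may be knocked a few centimetres aside while the robot is not near it.
Once in a run the grip may slacken for a moment while it holds something.
It also fails if it takes over 210 s, if anything falls off the work surface, if the arm or the gripper's body presses on something with over 40 N, if the wrist force passes 120 N, or if a joint passes its speed limit or range.

## Working session

There is one attempt and no reset: what is moved stays moved. The work goes in short steps, Python scripts to look and compute and a tool call to move; the robot and the scene stay as the last step left them, time stands still between calls to the robot, and variables do not carry over. Pictures are saved under pics/ and viewed, at most 14 in all, crops included, and the job is handed in when it is done.

Besides the shell and the picture viewer there is one more tool, called after "Call:" as name(argument=value, ...), one argument or row to a line, values as JSON. carry_out: Moves the arm, as the interface text tells. Its arguments: {"type":"object","properties":{"commands":{"type":"array"},"hand":{"type":"number"},"force":{"type":"number"}},"required":["commands"]}

```bash
ls; mkdir -p pics; cat > h.py <<'E'
import numpy as np,cv2
from workcell import get_obs,camera,camera_params,hand_in
def ray(p,uv):
    K=np.array(p["mtx"]);x=(np.array(uv,float)-K[:2,2])/[K[0,0],K[1,1]]
    d=x.copy()
    for _ in range(20): d=x/(1+p["k1"]*(d@d))
    R=np.array(p["R"]);return -R.T@np.array(p["t"]),R.T@np.array([d[0],d[1],1])
def onz(p,uv,z):
    c,r=ray(p,uv);return c+r*(z-c[2])/r[2]
def proj(p,X):
    c=np.array(p["R"])@X+np.array(p["t"]);d=c[:2]/c[2];d=d*(1+p["k1"]*(d@d))
    K=np.array(p["mtx"]);return d*[K[0,0],K[1,1]]+K[:2,2]
def snap(n,f):
    p=camera_params(n);im=camera(n);cv2.imwrite("pics/"+f,cv2.cvtColor(im,cv2.COLOR_RGB2BGR));return im,p
E
python3 - <<'E'
from h import *
for n in("top","scene"):
    im,p=snap(n,n+"0.png");print(n,p)
E
```

```text
pics
top {'mtx': array([[375.25105565,   0.        , 257.61504846],
       [  0.        , 375.25105565, 190.21054431],
       [  0.        ,   0.        ,   1.        ]]), 'k1': -0.001988626555914205, 'R': array([[ 0.00727815, -0.99994934,  0.00695261],
       [-0.9748277 , -0.00864437, -0.22279188],
       [ 0.2228407 , -0.00515609, -0.97484124]]), 't': array([-0.02637304,  0.56353867,  1.03372147])}
scene {'mtx': array([[456.50119083,   0.        , 251.44217901],
       [  0.        , 456.50119083, 190.76115069],
       [  0.        ,   0.        ,   1.        ]]), 'k1': -0.05619205889088033, 'R': array([[-0.26441962,  0.9643346 ,  0.01187596],
       [ 0.60397778,  0.1751853 , -0.77750946],
       [-0.75185977, -0.19841594, -0.6287591 ]]), 't': array([ 0.14750189, -0.29756935,  1.85591607])}
```

View pics/top0.png

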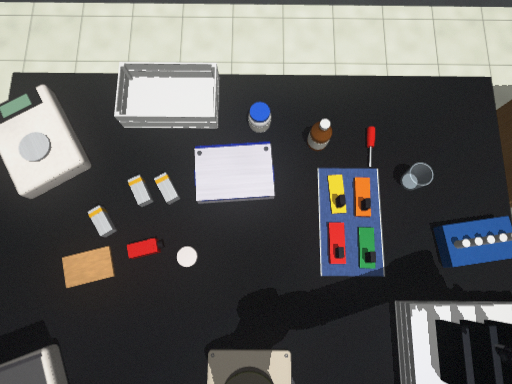

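View pics/scene0.png

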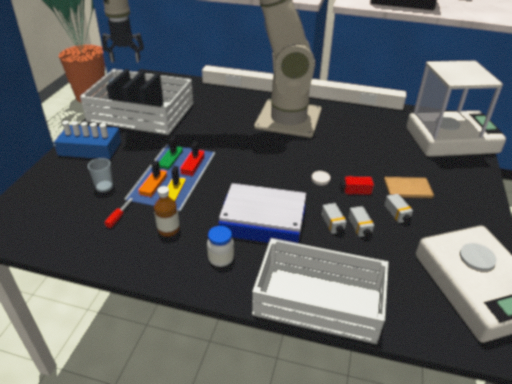

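Top view: bridge plate about (195–274, 144–202), blue rear strip away from the robot. The mat is at (318–384, 168–276): yellow (337,190), orange (363,195), red (337,243), green (367,247). Three weights lie at (140,190), (166,187) and (101,221), and the red look-alike is at (143,248).

```bash
cat > m.py <<'E'
from h import *
# hue ranges (H in 0..179), min S, min V
COL={"yellow":((22,33),),"orange":((9,18),),"red":((0,5),(176,179)),"green":((45,80),)}
H={"yellow":.010,"orange":.020,"red":.025,"green":.015}
def gauges(im,p):
    hsv=cv2.cvtColor(im,cv2.COLOR_RGB2HSV);o={}
    for n,rs in COL.items():
        m=sum(cv2.inRange(hsv,(a,150,60),(b,255,255)) for a,b in rs)
        cs=cv2.findContours(m,cv2.RETR_EXTERNAL,cv2.CHAIN_APPROX_NONE)[0]
        for c in cs:
            if cv2.contourArea(c)<150: continue
            P=np.array([onz(p,q,H[n])[:2] for q in c[:,0].astype(float)])*1000
            r=cv2.minAreaRect(P.astype(np.float32))
            b=cv2.boxPoints(r);e=[b[1]-b[0],b[2]-b[1]];l=max(e,key=np.linalg.norm)
            if l[0]<0:l=-l
            o.setdefault(n,[]).append((np.round(r[0],1).tolist(),np.round(sorted(r[1]),1).tolist(),round(float(np.degrees(np.arctan2(l[1],l[0]))),1)))
    return o
def weights(im,p,box=(80,165,195,245),z=.04):
    hsv=cv2.cvtColor(im,cv2.COLOR_RGB2HSV)
    m=cv2.inRange(hsv,(0,0,90),(179,60,255))|cv2.inRange(hsv,(12,90,90),(35,255,255))
    k=np.zeros_like(m);u0,v0,u1,v1=box;k[v0:v1,u0:u1]=255;m&=k
    out=[]
    for c in cv2.findContours(m,cv2.RETR_EXTERNAL,cv2.CHAIN_APPROX_NONE)[0]:
        if cv2.contourArea(c)<100: continue
        P=np.array([onz(p,q,z)[:2] for q in c[:,0].astype(float)])*1000
        r=cv2.minAreaRect(P.astype(np.float32));b=cv2.boxPoints(r);e=[b[1]-b[0],b[2]-b[1]];l=max(e,key=np.linalg.norm)
        if l[0]<0:l=-l
        out.append((np.round(r[0],1).tolist(),np.round(sorted(r[1]),1).tolist(),round(float(np.degrees(np.arctan2(l[1],l[0]))),1)))
    return out
E
python3 - <<'E'
from m import *
im=camera("top");p=camera_params("top")
for k,v in gauges(im,p).items(): print(k,v)
print("W",weights(im,p))
hsv=cv2.cvtColor(im,cv2.COLOR_RGB2HSV)
m=cv2.inRange(hsv,(0,0,130),(179,60,255));k=np.zeros_like(m);k[135:210,185:282]=255
c=max(cv2.findContours(m&k,cv2.RETR_EXTERNAL,cv2.CHAIN_APPROX_NONE)[0],key=cv2.contourArea)
P=np.array([onz(p,q,.06)[:2] for q in c[:,0].astype(float)])*1000
r=cv2.minAreaRect(P.astype(np.float32));print("bridge",r,cv2.boxPoints(r))
b=cv2.inRange(hsv,(100,80,60),(125,255,255));b[:,:300]=0;b[:,400:]=0
c=max(cv2.findContours(b,cv2.RETR_EXTERNAL,cv2.CHAIN_APPROX_NONE)[0],key=cv2.contourArea)
P=np.array([onz(p,q,0)[:2] for q in c[:,0].astype(float)])*1000
r=cv2.minAreaRect(P.astype(np.float32));print("mat",r)
o=get_obs();print(o["position"],o["ee_rot"],o["grip_width"])
E
```

```text
yellow [([568.2, -264.2], [44.1, 118.6], 4.1)]
orange [([557.8, -339.0], [47.2, 120.0], -1.6), ([762.0, -219.8], [61.2, 64.9], 64.2)]
red [([397.5, 312.2], [47.9, 93.6], -75.5), ([416.1, -254.5], [47.8, 116.9], 0.4)]
green [([405.6, -345.9], [44.4, 117.6], -0.5)]
W [([472.4, 437.4], [44.0, 96.1], 35.1), ([565.2, 330.9], [43.3, 96.7], 28.6), ([573.7, 252.1], [42.3, 95.0], 28.6)]
bridge ((621.189208984375, 49.859275817871094), (161.15968322753906, 229.54771423339844), 4.450840473175049) [[531.9455   158.03372 ]
 [549.7592   -70.821754]
 [710.4329   -58.31517 ]
 [692.6192   170.54031 ]]
mat ((487.20635986328125, -303.87640380859375), (181.1327667236328, 332.33319091796875), 89.95249938964844)
[ 0.17669387 -0.59920546  0.23069047] [ 9.89737382e-01  1.42897199e-01 -1.05570399e-04 -5.41944772e-04] 0.9992137059860565
```

```bash
python3 - <<'E'
import cv2
im=cv2.imread("pics/top0.png")[130:280,60:400]
cv2.imwrite("pics/top0c.png",cv2.resize(im,None,fx=2.35,fy=2.35,interpolation=cv2.INTER_CUBIC))
E
```

```text
(no output)
```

View pics/top0c.png

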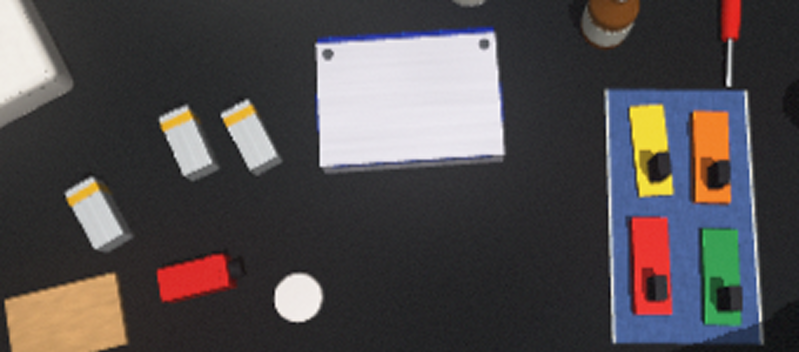

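The crop confirms the layout: black tabs sit at the robot end of each gauge, and weight knobs point away from the robot. The sizes come out as given (bridge 161×230, mat 181×332, gauges 44×118). Next I plan the first grasp, yellow.

```bash
cat > plan.py <<'E'
import sys
from m import *
from scipy.spatial.transform import Rotation as Ro
BC=np.array([621.2,49.9]);BY=4.45
def br(x,y=0,yaw=BY,c=BC):
    a=np.radians(yaw);return c+np.array([x*np.cos(a)-y*np.sin(a),x*np.sin(a)+y*np.cos(a)])
def down(yaw): return Ro.from_euler('z',yaw,degrees=True)*Ro.from_euler('x',180,degrees=True)
def seq(*wp):
    "waypoints (x,y,z mm, yaw deg or Rotation): prints turn units in place, then shift units in the new frame"
    o=get_obs();P=np.array(o["position"])*1000;R=Ro.from_quat(o["ee_rot"])
    print("at",P.round(1),"yaw",R.as_euler('xyz',degrees=True).round(1),"f",np.round(o["ft_force"],1),"t",round(o["clock"],1),"w",round(o["grip_width"],3))
    for x,y,z,q in wp:
        T=q if isinstance(q,Ro) else down(q)
        t=(R.inv()*T).as_rotvec(degrees=True)/6
        s=T.inv().apply(np.array([x,y,z])-P)/40
        print("->",np.round([x,y,z],1),"turn",t.round(2),"shift",s.round(2)); P=np.array([x,y,z],float);R=T
def tab(c,yaw,d=-33): return br(d,0,yaw,np.array(c))
E
python3 - <<'E'
from plan import *
t=tab((568.2,-264.2),4.1); h=br(-155-33)
seq((*t,150,4.1),(*t,33,4.1),(*t,120,4.1),(*h,120,BY),(*h,33,BY),(*br(-98),33,BY))
E
```

```text
at [ 176.7 -599.2  230.7] yaw [-179.9    0.    16.4] f [-0.2 -0.1 -0.3] t 0.1 w 0.999
-> [ 535.3 -266.6  150. ] turn [-0.01  0.    2.06] shift [ 9.54 -7.65  2.02]
-> [ 535.3 -266.6   33. ] turn [0. 0. 0.] shift [ 0.   -0.    2.92]
-> [ 535.3 -266.6  120. ] turn [0. 0. 0.] shift [-0.    0.   -2.17]
-> [433.8  35.3 120. ] turn [ 0.    0.   -0.06] shift [-1.94 -7.72 -0.  ]
-> [433.8  35.3  33. ] turn [0. 0. 0.] shift [ 0.   -0.    2.18]
-> [523.5  42.3  33. ] turn [0. 0. 0.] shift [ 2.25 -0.   -0.  ]
```

Call:
carry_out(
  commands=[
    [[0,0,0,0,0,1],[0,0,0,0,0,1],[0.63,-0.51,0.1,0,0,0],[0.63,-0.51,0.1,0,0,0],[0.63,-0.51,0.1,0,0,0],[0.63,-0.51,0.1,0,0,0],[0.63,-0.51,0.1,0,0,0],[0.63,-0.51,0.1,0,0,0],[0.63,-0.51,0.1,0,0,0],[0.63,-0.51,0.1,0,0,0],[0.63,-0.51,0.1,0,0,0],[0.63,-0.51,0.1,0,0,0],[0.63,-0.51,0.1,0,0,0],[0.63,-0.51,0.1,0,0,0],[0.63,-0.51,0.1,0,0,0],[0.63,-0.51,0.1,0,0,0],[0.63,-0.51,0.1,0,0,0],[0,0,0,0,0,0]],
  ],
  hand=-0.1,
  force=40,
)

```text
clock: 1.65
position: [0.5341, -0.2581, 0.1703]
ee_rot: [0.999, 0.043, 0.001, -0.002]
ft_force: [-0.1, 0.9, -0.4]
grip_width: 0.55
grasp_force: 0.0
```

```bash
python3 - <<'E'
from plan import *
im,p=snap("wrist","w1.png")
t=tab((568.2,-264.2),4.1); seq((*t,33,4.1))
im=camera("top");p=camera_params("top")
print(gauges(im,p))
E
```

```text
at [ 532.1 -261.2  170.5] yaw [-179.9   -0.     4.8] f [-0.3 -0.4  0.2] t 1.7 w 0.55
-> [ 535.3 -266.6   33. ] turn [-0.02  0.    0.11] shift [0.07 0.14 3.44]
{'yellow': [([568.0, -264.2], [44.0, 118.3], 4.2)], 'orange': [([761.3, -219.5], [62.6, 64.9], 64.2)], 'red': [([397.5, 312.2], [47.9, 93.7], -75.5), ([416.1, -254.6], [47.2, 117.1], 0.2)]}
```

View pics/w1.png

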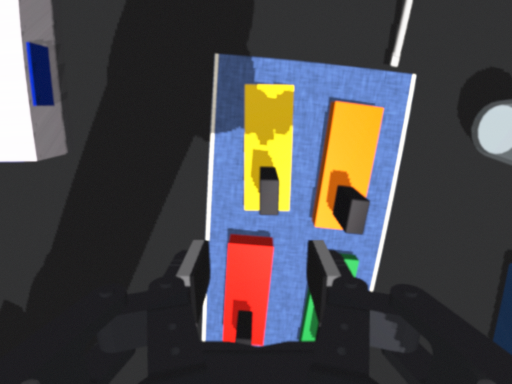

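Wrist view: yellow's tab is at (269,190), on the finger midline (about 258). I descend and grip.

Call:
carry_out(
  commands=[
    [[0.07,0.14,0.44,0,0,0.1],[0,0,0.5,0,0,0],[0,0,0.5,0,0,0],[0,0,0.5,0,0,0],[0,0,0.5,0,0,0],[0,0,0.5,0,0,0],[0,0,0.5,0,0,0],[0,0,0,0,0,0],[0,0,0,0,0,0],[0,0,0,0,0,0]],
  ],
)

```text
clock: 2.58
position: [0.5335, -0.2716, 0.035]
ee_rot: [0.999, 0.033, 0.001, 0.0]
ft_force: [-0.1, -0.3, -0.0]
grip_width: 0.548
grasp_force: 0.0
```

Call:
carry_out(
  commands=[
    [[0,0,0,0,0,0],[0,0,0,0,0,0],[0,0,0,0,0,0],[0,0,0,0,0,0],[0,0,0,0,0,0],[0,0,0,0,0,0],[0,0,0,0,0,0],[0,0,-0.2,0,0,0],[0,0,-0.5,0,0,0],[0,0,-0.5,0,0,0],[0,0,-0.5,0,0,0],[0,0,-0.5,0,0,0],[0,0,0,0,0,0]],
  ],
  hand=1,
  force=60,
)

```text
clock: 3.67
position: [0.5352, -0.2714, 0.1262]
ee_rot: [0.999, 0.033, 0.003, 0.001]
ft_force: [0.7, -0.4, -0.5]
grip_width: 0.181
grasp_force: 59.2
```

```bash
python3 - <<'E'
from plan import *
h=br(-188)
seq((*h,120,BY),(*h,34,BY),(*br(-98),34,BY))
im=camera("wrist");p=camera_params("wrist");hsv=cv2.cvtColor(im,cv2.COLOR_RGB2HSV)
z=get_obs()["position"][2]-.033+.01
m=cv2.inRange(hsv,(22,150,60),(33,255,255));c=max(cv2.findContours(m,0,1)[0],key=cv2.contourArea)
P=np.array([onz(p,q,z)[:2] for q in c[:,0].astype(float)])*1000;print(cv2.minAreaRect(P.astype(np.float32)))
cv2.imwrite("pics/w2.png",im[:,:,::-1])
E
```

```text
at [ 535.2 -271.4  126.2] yaw [179.8  -0.3   3.8] f [ 0.7 -0.4 -0.5] t 3.7 w 0.181
-> [433.8  35.3 120. ] turn [ 0.03 -0.05 -0.1 ] shift [-1.93 -7.84  0.15]
-> [433.8  35.3  34. ] turn [0. 0. 0.] shift [ 0.   -0.    2.15]
-> [523.5  42.3  34. ] turn [0. 0. 0.] shift [ 2.25 -0.   -0.  ]
((576.1747436523438, -266.9079895019531), (98.55101776123047, 43.77816390991211), 3.802537441253662)
```

Call:
carry_out(
  commands=[
    [[-0.1,-0.39,0,0,0,-0.1],[-0.2,-0.78,0,0,0,0],[-0.2,-0.78,0,0,0,0],[-0.2,-0.78,0,0,0,0],[-0.2,-0.78,0,0,0,0],[-0.2,-0.78,0,0,0,0],[-0.2,-0.78,0,0,0,0],[-0.2,-0.78,0,0,0,0],[-0.2,-0.78,0,0,0,0],[-0.2,-0.78,0,0,0,0],[-0.1,-0.39,0,0,0,0],[0,0,0.5,0,0,0],[0,0,0.5,0,0,0],[0,0,0.5,0,0,0],[0,0,0.3,0,0,0],[0,0,0,0,0,0],[0,0,0,0,0,0],[0,0,0,0,0,0]],
  ],
)

```text
clock: 5.22
position: [0.4297, 0.0344, 0.0501]
ee_rot: [0.999, 0.039, 0.0, -0.0]
ft_force: [-0.2, -0.4, -1.2]
grip_width: 0.18
grasp_force: 59.1
```

```bash
python3 - <<'E'
from plan import *
seq((*br(-188),35,BY),(*br(-95),35,BY))
im,p=snap("top","top1.png");print(gauges(im,p))
im,p=snap("wrist","w3.png")
E
```

```text
at [429.7  34.4  50.1] yaw [-180.    -0.     4.4] f [-0.2 -0.4 -1.2] t 5.2 w 0.18
-> [433.8  35.3  35. ] turn [-0. -0. -0.] shift [ 0.1  -0.01  0.38]
-> [526.5  42.5  35. ] turn [0. 0. 0.] shift [ 2.32  0.   -0.  ]
{'orange': [([556.8, -339.1], [46.8, 118.2], -1.6), ([762.2, -219.2], [61.5, 63.5], 63.8)], 'red': [([396.8, 312.0], [46.5, 93.7], -75.5), ([416.1, -254.7], [47.1, 117.1], 0.2)], 'green': [([405.6, -345.8], [44.5, 117.7], -0.5)]}
```

View pics/w3.png

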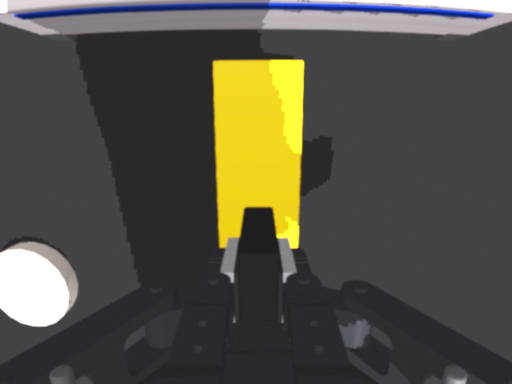

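Yellow is gripped and square to the bridge front: its blade spans (215–303, 60–248), with the plate edge at the top of the frame. I lower it and push.

Call:
carry_out(
  commands=[
    [[0,0,0.2,0,0,0],[0,0,0.17,0,0,0],[0,0,0,0,0,0],[0.2,0,0,0,0,0],[0.2,0,0,0,0,0],[0.2,0,0,0,0,0],[0.2,0,0,0,0,0],[0.2,0,0,0,0,0],[0.2,0,0,0,0,0],[0.2,0,0,0,0,0],[0.2,0,0,0,0,0],[0.2,0,0,0,0,0],[0.2,0,0,0,0,0],[0.1,0,0,0,0,0],[0.1,0,0,0,0,0],[0,0,0,0,0,0],[0,0,0,0,0,0]],
  ],
)

```text
clock: 6.73
position: [0.5172, 0.0412, 0.0348]
ee_rot: [0.999, 0.039, -0.0, 0.0]
ft_force: [-0.0, -0.1, -1.7]
grip_width: 0.178
grasp_force: 59.6
```

```bash
python3 - <<'E'
from plan import *
seq((*br(-95),35,BY))
im,p=snap("wrist","w4.png")
E
```

```text
at [517.2  41.2  34.8] yaw [180.    0.    4.4] f [-0.  -0.1 -1.7] t 6.7 w 0.178
-> [526.5  42.5  35. ] turn [ 0.  0. -0.] shift [ 0.23 -0.01 -0.  ]
```

View pics/w4.png

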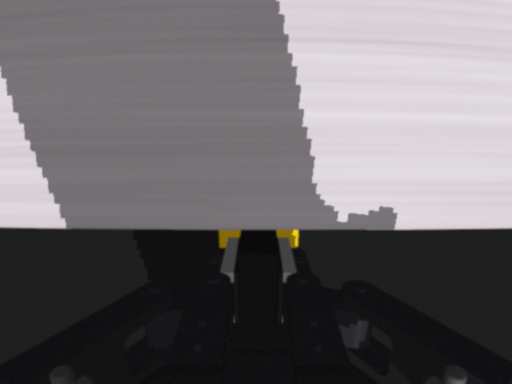

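Yellow is under the plate with its tab nearly at the edge (plate edge at row 230). I close the last few millimetres.

Call:
carry_out(
  commands=[
    [[0.1,0,0,0,0,0],[0.05,0,0,0,0,0],[0.05,0,0,0,0,0],[0,0,0,0,0,0],[0,0,0,0,0,0]],
  ],
)

```text
clock: 7.2
position: [0.5221, 0.0414, 0.0344]
ee_rot: [0.999, 0.039, -0.003, 0.001]
ft_force: [-17.2, -1.7, 10.9]
grip_width: 0.183
grasp_force: 61.5
```

Call:
carry_out(
  commands=[
    [[0.03,0,0,0,0,0],[0.03,0,0,0,0,0],[0,0,0,0,0,0],[0,0,0,0,0,0]],
  ],
)

```text
clock: 7.53
position: [0.5221, 0.0414, 0.0342]
ee_rot: [0.999, 0.039, -0.006, 0.001]
ft_force: [-30.0, -2.3, 22.7]
grip_width: 0.175
grasp_force: 63.4
```

Call:
carry_out(
  commands=[
    [[0.03,0,0,0,0,0],[0.03,0,0,0,0,0],[0,0,0,0,0,0],[0,0,0,0,0,0]],
  ],
)

```text
clock: 7.87
position: [0.5221, 0.0413, 0.0341]
ee_rot: [0.999, 0.039, -0.008, 0.002]
ft_force: [-43.6, -4.6, 34.7]
grip_width: 0.18
grasp_force: 65.3
```

Hard stop at TCP x = 522 with a reaction force along −x, so yellow is home. I withdraw it and return it to the mat.

Call:
carry_out(
  commands=[
    [[-0.12,0,0,0,0,0],[-0.2,0,0,0,0,0],[-0.4,0,0,0,0,0],[-0.4,0,0,0,0,0],[-0.4,0,0,0,0,0],[-0.4,0,0,0,0,0],[-0.4,0,0,0,0,0],[-0.2,0,0,0,0,0],[0,0,-0.3,0,0,0],[0,0,-0.6,0,0,0],[0,0,-0.6,0,0,0],[0,0,-0.5,0,0,0],[0,0,0,0,0,0],[0,0,0,0,0,0]],
  ],
)

```text
clock: 9.03
position: [0.4306, 0.0343, 0.1158]
ee_rot: [0.999, 0.039, 0.001, 0.0]
ft_force: [1.4, 0.1, -1.8]
grip_width: 0.176
grasp_force: 60.0
```

```bash
python3 - <<'E'
from plan import *
seq((534,-270,115,3.8),(534,-270,35.5,3.8))
im=camera("top");p=camera_params("top");print(gauges(im,p),weights(im,p))
E
```

```text
at [430.6  34.3 115.8] yaw [180.   -0.2   4.4] f [ 1.4  0.1 -1.8] t 9.0 w 0.176
-> [ 534 -270  115] turn [ 0.01 -0.03  0.1 ] shift [2.08 7.76 0.02]
-> [ 534.  -270.    35.5] turn [0. 0. 0.] shift [ 0.   -0.    1.99]
{'orange': [([557.6, -339.1], [46.8, 116.6], -1.6), ([761.8, -219.8], [61.4, 64.9], 64.2)], 'red': [([397.3, 311.7], [47.2, 93.8], -75.5), ([416.1, -254.6], [47.2, 117.1], 0.2)], 'green': [([405.6, -345.8], [44.5, 117.7], -0.5)]} [([472.1, 437.2], [44.0, 96.8], 35.1), ([565.2, 330.9], [43.3, 96.7], 28.6), ([573.7, 252.1], [42.3, 95.0], 28.6)]
```

Call:
carry_out(
  commands=[
    [[0.1,0.39,0,0,0,0.1],[0.21,0.78,0,0,0,0],[0.21,0.78,0,0,0,0],[0.21,0.78,0,0,0,0],[0.21,0.78,0,0,0,0],[0.21,0.78,0,0,0,0],[0.21,0.78,0,0,0,0],[0.21,0.78,0,0,0,0],[0.21,0.78,0,0,0,0],[0.21,0.78,0,0,0,0],[0.1,0.39,0,0,0,0],[0,0,0.4,0,0,0],[0,0,0.5,0,0,0],[0,0,0.5,0,0,0],[0,0,0.3,0,0,0],[0,0,0,0,0,0],[0,0,0,0,0,0],[0,0,0,0,0,0]],
  ],
)

```text
clock: 10.58
position: [0.5345, -0.2716, 0.0476]
ee_rot: [0.999, 0.033, 0.0, 0.0]
ft_force: [0.3, -0.3, -1.9]
grip_width: 0.176
grasp_force: 59.8
```

```bash
python3 - <<'E'
from plan import *
seq((534,-270,35.2,3.8))
E
```

```text
at [ 534.5 -271.6   47.6] yaw [180.   -0.    3.8] f [ 0.3 -0.3 -1.9] t 10.6 w 0.176
-> [ 534.  -270.    35.2] turn [ 0.   -0.01  0.01] shift [-0.01 -0.04  0.31]
```

Call:
carry_out(
  commands=[
    [[0,0,0.15,0,0,0],[0,0,0.15,0,0,0],[0,0,0,0,0,0],[0,0,0,0,0,0]],
  ],
)

```text
clock: 10.92
position: [0.5339, -0.2713, 0.0348]
ee_rot: [0.999, 0.033, -0.0, 0.0]
ft_force: [0.8, 0.4, -1.9]
grip_width: 0.179
grasp_force: 59.8
```

Call:
carry_out(
  commands=[
    [[0,0,0,0,0,0],[0,0,0,0,0,0],[0,0,0,0,0,0],[0,0,-0.2,0,0,0],[0,0,-0.6,0,0,0],[0,0,-0.8,0,0,0],[0,0,-0.8,0,0,0],[0,0,-0.4,0,0,0.7],[-0.3,0.15,0,0,0,0],[-0.6,0.29,0,0,0,0],[-0.6,0.29,0,0,0,0],[-0.6,0.29,0,0,0,0],[-0.6,0.29,0,0,0,0],[-0.6,0.29,0,0,0,0],[-0.6,0.29,0,0,0,0],[0,0,0,0,0,0],[0,0,0,0,0,0]],
  ],
  hand=-0.1,
)

```text
clock: 12.33
position: [0.3758, -0.3468, 0.147]
ee_rot: [1.0, -0.005, -0.0, 0.0]
ft_force: [0.9, 0.1, 0.3]
grip_width: 0.552
grasp_force: 0.0
```

```bash
python3 - <<'E'
from plan import *
t=tab((405.6,-345.8),-.5,-31);seq((*t,35,-.5))
im=camera("top");p=camera_params("top");print(gauges(im,p))
im,p=snap("wrist","w5.png")
for dz in(.015,.07): print(proj(p,np.array([.375,-.3455,dz])))
E
```

```text
at [ 375.8 -346.8  147. ] yaw [180.    0.   -0.5] f [0.9 0.1 0.3] t 12.3 w 0.552
-> [ 374.6 -345.5   35. ] turn [ 0.  0. -0.] shift [-0.03 -0.03  2.8 ]
{'yellow': [([568.6, -269.7], [44.2, 118.4], 3.8)], 'orange': [([557.8, -338.7], [47.6, 120.0], -1.6), ([761.9, -219.9], [61.2, 64.9], 64.2)], 'red': [([397.3, 311.7], [47.2, 93.8], -75.5), ([416.1, -254.4], [47.8, 116.9], 0.4)], 'green': [([404.4, -345.1], [43.1, 116.2], -1.9)]}
[258.85669944 190.86160253]
[259.02136827 209.84364623]
```

View pics/w5.png

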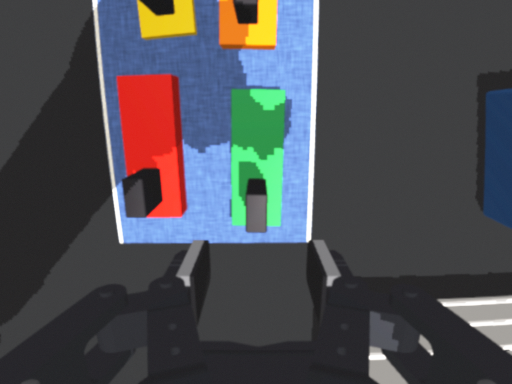

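Green's tab is at (257,205), matching the projection (259,200). I grip it and carry it over.

Call:
carry_out(
  commands=[
    [[-0.02,-0.03,0.4,0,0,0],[0,0,0.5,0,0,0],[0,0,0.5,0,0,0],[0,0,0.5,0,0,0],[0,0,0.5,0,0,0],[0,0,0.4,0,0,0],[0,0,0,0,0,0],[0,0,0,0,0,0],[0,0,0,0,0,0]],
  ],
)

```text
clock: 13.18
position: [0.3778, -0.3446, 0.0358]
ee_rot: [1.0, -0.003, 0.001, 0.0]
ft_force: [0.6, 0.3, 0.9]
grip_width: 0.555
grasp_force: 0.0
```

Call:
carry_out(
  commands=[
    [[0,0,0,0,0,0],[0,0,0,0,0,0],[0,0,0,0,0,0],[0,0,0,0,0,0],[0,0,0,0,0,0],[0,0,0,0,0,0],[0,0,0,0,0,0],[0,0,-0.2,0,0,0],[0,0,-0.5,0,0,0],[0,0,-0.5,0,0,0],[0,0,-0.5,0,0,0],[0,0,-0.5,0,0,-0.8],[0,0,0,0,0,0]],
  ],
  hand=1,
)

```text
clock: 14.27
position: [0.3782, -0.3459, 0.1272]
ee_rot: [0.999, 0.041, 0.002, 0.002]
ft_force: [0.3, -0.1, -1.2]
grip_width: 0.173
grasp_force: 58.7
```

Call:
carry_out(
  commands=[
    [[0.09,-0.39,0,0,0,0],[0.18,-0.78,0,0,0,0],[0.18,-0.78,0,0,0,0],[0.18,-0.78,0,0,0,0],[0.18,-0.78,0,0,0,0],[0.18,-0.78,0,0,0,0],[0.18,-0.78,0,0,0,0],[0.18,-0.78,0,0,0,0],[0.18,-0.78,0,0,0,0],[0.18,-0.78,0,0,0,0],[0.18,-0.78,0,0,0,0],[0.18,-0.78,0,0,0,0],[0.05,-0.39,0,0,0,0],[0,0,0.4,0,0,0],[0,0,0.5,0,0,0],[0,0,0.5,0,0,0],[0,0,0.2,0,0,0],[0,0,0,0,0,0],[0,0,0,0,0,0]],
  ],
)

```text
clock: 15.85
position: [0.4322, 0.0352, 0.0591]
ee_rot: [0.999, 0.038, -0.0, -0.0]
ft_force: [0.3, -0.3, -1.9]
grip_width: 0.18
grasp_force: 58.7
```

```bash
python3 - <<'E'
from plan import *
seq((430,34.4,35.2,BY),(522,41.4,35.2,BY))
im=camera("top");p=camera_params("top");print(gauges(im,p))
E
```

```text
at [432.2  35.2  59.1] yaw [-180.     0.     4.4] f [ 0.3 -0.3 -1.9] t 15.8 w 0.18
-> [430.   34.4  35.2] turn [-0.    0.01 -0.01] shift [-0.06  0.02  0.6 ]
-> [522.   41.4  35.2] turn [0. 0. 0.] shift [2.31 0.   0.  ]
{'yellow': [([568.6, -269.6], [44.1, 118.3], 3.7)], 'orange': [([557.6, -339.0], [47.2, 116.6], -1.6), ([761.6, -219.0], [62.6, 63.5], 64.2)], 'red': [([397.1, 312.1], [47.2, 93.7], -75.5), ([416.1, -254.4], [47.7, 116.9], 0.4)]}
```

Call:
carry_out(
  commands=[
    [[0,0,0.3,0,0,0],[0,0,0.28,0,0,0],[0,0,0,0,0,0],[0.1,0,0,0,0,0],[0.1,0,0,0,0,0],[0.05,0,0,0,0,0],[0.05,0,0,0,0,0],[0.05,0,0,0,0,0],[0.05,0,0,0,0,0],[0.05,0,0,0,0,0],[0.05,0,0,0,0,0],[0.05,0,0,0,0,0],[0.05,0,0,0,0,0],[0,0,0,0,0,0],[0,0,0,0,0,0]],
  ],
)

```text
clock: 17.15
position: [0.4547, 0.0368, 0.0356]
ee_rot: [0.999, 0.039, -0.002, 0.0]
ft_force: [-11.3, -1.2, 10.0]
grip_width: 0.18
grasp_force: 61.6
```

Call:
carry_out(
  commands=[
    [[0.04,0,0,0,0,0],[0.04,0,0,0,0,0],[0,0,0,0,0,0],[0,0,0,0,0,0]],
  ],
)

```text
clock: 17.48
position: [0.4548, 0.0367, 0.0353]
ee_rot: [0.999, 0.039, -0.005, 0.001]
ft_force: [-27.8, -3.9, 28.6]
grip_width: 0.178
grasp_force: 64.5
```

```bash
python3 - <<'E'
from plan import *
o=get_obs();print(o["position"],o["ft_force"])
im,p=snap("wrist","w6.png")
E
```

```text
[0.45475627 0.03669254 0.03527036] [-27.76958779  -3.85029413  28.64984766]
```

View pics/w6.png

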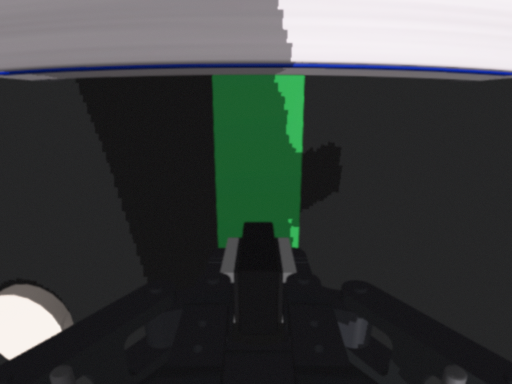

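```bash
python3 - <<'E'
from plan import *
im=cv2.imread("pics/w6.png")[:,:,::-1];p=camera_params("wrist")
o=get_obs();print(np.array(o["position"])*1000)
hsv=cv2.cvtColor(im.copy(),cv2.COLOR_RGB2HSV)
m=cv2.inRange(hsv,(45,150,60),(80,255,255));v,u=np.nonzero(m)
for uu in(225,235,285,292):
    c=v[u==uu];print(uu,c.min(),c.max(),"top@15",onz(p,(uu,c.min()-.5),.015)[:2]*1000,"rear@15",onz(p,(uu,c.max()+.5),.015)[:2]*1000)
    print("   edge as front face bottom z=.036:",[onz(p,(uu,c.min()-.5),z)[0]*1000 for z in(.011,.02,.024,.045,.06)])
print(im[55:82,235].tolist())
print("tip pred",[ (float(a),proj(p,np.array([*br(-90+a),.015])).round(1)) for a in (0,5,10,15)], "edge pred",proj(p,np.array([*br(-80),.06])),proj(p,np.array([*br(-80),.012])))
E
```

```text
[454.75783734  36.68222525  35.28071579]
225 76 244 top@15 [537.00737839  60.09593988] rear@15 [449.1190734   55.69893401]
   edge as front face bottom z=.036: [np.float64(537.326756312257), np.float64(536.6081559961401), np.float64(536.2887780778659), np.float64(534.6120440069266), np.float64(533.4143768133985)]
235 76 236 top@15 [537.35216743  55.30898697] rear@15 [454.33473186  50.45096023]
   edge as front face bottom z=.036: [np.float64(537.6801041264322), np.float64(536.9422465600259), np.float64(536.6143098638453), np.float64(534.8926422088971), np.float64(533.6628795982199)]
285 75 236 top@15 [539.67419664  31.45521184] rear@15 [456.43082821  23.13843999]
   edge as front face bottom z=.036: [np.float64(540.0597736050236), np.float64(539.1922254365617), np.float64(538.8066484728008), np.float64(536.7823694130565), np.float64(535.3364557989532)]
292 75 247 top@15 [539.95470103  28.10676097] rear@15 [450.14661375  18.58135829]
   edge as front face bottom z=.036: [np.float64(540.3472410147118), np.float64(539.4640260396748), np.float64(539.0714860507695), np.float64(537.0106511090165), np.float64(535.5386261506214)]
[[139, 133, 137], [139, 133, 137], [138, 132, 136], [137, 131, 135], [131, 125, 130], [120, 115, 119], [103, 99, 103], [87, 84, 92], [60, 61, 93], [29, 40, 98], [16, 30, 95], [9, 20, 73], [36, 38, 62], [71, 67, 76], [81, 77, 81], [81, 77, 80], [81, 77, 79], [81, 77, 79], [77, 77, 76], [60, 79, 63], [37, 89, 50], [27, 94, 46], [29, 95, 47], [29, 94, 48], [30, 94, 48], [31, 95, 49], [29, 94, 47]]
tip pred [(0.0, array([258.1, 257.8])), (5.0, array([258.1, 257.8])), (10.0, array([258.1, 257.9])), (15.0, array([258.1, 257.9]))] edge pred [258.1416285  258.47465786] [258.13947424 257.82627265]
```

The numbers agree: green was gripped 27 mm behind its origin, so its tip should reach the edge (x≈541) at TCP 454.4, and it stopped at 454.8. I'll back off, release so it lies flat, regrip and try again, to rule out tilt.

Call:
carry_out(
  commands=[
    [[-0.08,0,0,0,0,0],[-0.2,0,0,0,0,0],[-0.2,0,0,0,0,0],[0,0,0,0,0,0],[0,0,0,0,0,0]],
  ],
)

```text
clock: 17.95
position: [0.4402, 0.0356, 0.0358]
ee_rot: [0.999, 0.039, 0.0, 0.0]
ft_force: [-0.1, -0.3, -1.3]
grip_width: 0.178
grasp_force: 60.1
```

Call:
carry_out(
  commands=[
    [[0,0,0,0,0,0],[0,0,0,0,0,0],[0,0,0,0,0,0],[0,0,0,0,0,0]],
  ],
  hand=0.2,
)

```text
clock: 18.28
position: [0.4406, 0.0358, 0.0357]
ee_rot: [0.999, 0.039, 0.0, -0.0]
ft_force: [0.1, 0.3, -0.2]
grip_width: 0.4
grasp_force: 0.0
```

Call:
carry_out(
  commands=[
    [[0,0,0,0,0,0],[0,0,0,0,0,0],[0,0,0,0,0,0],[0,0,0,0,0,0],[0,0,0,0,0,0],[0.1,0,0,0,0,0],[0.1,0,0,0,0,0],[0.05,0,0,0,0,0],[0.05,0,0,0,0,0],[0.05,0,0,0,0,0],[0.05,0,0,0,0,0],[0.05,0,0,0,0,0],[0.05,0,0,0,0,0],[0,0,0,0,0,0],[0,0,0,0,0,0]],
  ],
  hand=1,
)

```text
clock: 19.53
position: [0.4547, 0.0367, 0.0355]
ee_rot: [0.999, 0.039, -0.006, 0.002]
ft_force: [-34.4, -3.2, 40.6]
grip_width: 0.179
grasp_force: 64.6
```

Stopped again at the same place, with the gauge flat, so the clearance lies between 10 and 15 mm and yellow is the answer. Green goes back to the mat.

Call:
carry_out(
  commands=[
    [[-0.1,0,0,0,0,0],[-0.2,0,0,0,0,0],[-0.3,0,0,0,0,0],[0,0,-0.2,0,0,0],[0,0,-0.6,0,0,0],[0,0,-0.6,0,0,0],[0,0,-0.6,0,0,0.8],[0,0,0,0,0,0],[0,0,0,0,0,0]],
  ],
)

```text
clock: 20.28
position: [0.4373, 0.0354, 0.117]
ee_rot: [1.0, -0.003, 0.001, 0.0]
ft_force: [-0.0, -0.2, -2.2]
grip_width: 0.177
grasp_force: 58.8
```

```bash
python3 - <<'E'
from plan import *
seq((378,-345.8,116,-.5),(378,-345.8,36,-.5))
im=camera("top");p=camera_params("top");print(gauges(im,p))
E
```

```text
at [437.3  35.4 117. ] yaw [180.   -0.2  -0.4] f [-0.  -0.2 -2.2] t 20.3 w 0.177
-> [ 378.  -345.8  116. ] turn [ 0.01 -0.03  0.02] shift [-1.4   9.54  0.02]
-> [ 378.  -345.8   36. ] turn [0. 0. 0.] shift [ 0. -0.  2.]
{'yellow': [([568.5, -269.6], [44.1, 118.5], 3.7)], 'orange': [([557.6, -338.9], [47.2, 116.6], -1.6), ([761.3, -219.6], [62.6, 64.9], 64.2)], 'red': [([397.6, 311.8], [47.9, 93.8], -75.5), ([416.1, -254.6], [47.2, 117.1], 0.2)]}
```

Call:
carry_out(
  commands=[
    [[-0.06,0.39,0,0,0,0],[-0.12,0.78,0,0,0,0],[-0.12,0.78,0,0,0,0],[-0.12,0.78,0,0,0,0],[-0.12,0.78,0,0,0,0],[-0.12,0.78,0,0,0,0],[-0.12,0.78,0,0,0,0],[-0.12,0.78,0,0,0,0],[-0.12,0.78,0,0,0,0],[-0.12,0.78,0,0,0,0],[-0.12,0.78,0,0,0,0],[-0.12,0.78,0,0,0,0],[-0.06,0.52,0,0,0,0],[0,0,0.4,0,0,0],[0,0,0.5,0,0,0],[0,0,0.5,0,0,0],[0,0,0.2,0,0,0],[0,0,0,0,0,0],[0,0,0,0,0,0]],
  ],
)

```text
clock: 21.92
position: [0.3761, -0.3434, 0.0514]
ee_rot: [1.0, -0.003, -0.001, -0.001]
ft_force: [0.1, -0.5, -1.4]
grip_width: 0.18
grasp_force: 58.7
```

```bash
python3 - <<'E'
from plan import *
t=tab((568.5,-269.6),3.7,-31)
seq((378,-345.8,36,-.5),(378,-345.8,140,-.5),(*t,140,3.7),(*t,35,3.7))
E
```

```text
at [ 376.1 -343.4   51.4] yaw [-1.799e+02  1.000e-01 -3.000e-01] f [ 0.1 -0.5 -1.4] t 21.9 w 0.18
-> [ 378.  -345.8   36. ] turn [-0.01  0.01  0.03] shift [0.05 0.06 0.38]
-> [ 378.  -345.8  140. ] turn [0. 0. 0.] shift [ 0.   0.  -2.6]
-> [ 537.6 -271.6  140. ] turn [-0.   0.  -0.7] shift [ 4.1  -1.59 -0.  ]
-> [ 537.6 -271.6   35. ] turn [0. 0. 0.] shift [ 0.   -0.    2.62]
```

Call:
carry_out(
  commands=[
    [[0.03,0.06,0.2,0,0,0],[0,0,0.17,0,0,0],[0,0,0,0,0,0],[0,0,0,0,0,0]],
  ],
)

```text
clock: 22.25
position: [0.3774, -0.3461, 0.0368]
ee_rot: [1.0, -0.003, -0.0, -0.0]
ft_force: [-0.3, 0.0, -1.7]
grip_width: 0.182
grasp_force: 58.8
```

Call:
carry_out(
  commands=[
    [[0,0,0,0,0,0],[0,0,0,0,0,0],[0,0,0,0,0,0],[0,0,-0.2,0,0,0],[0,0,-0.6,0,0,0],[0,0,-0.8,0,0,0],[0,0,-0.8,0,0,0],[0,0,-0.2,0,0,-0.7],[0.4,-0.16,0,0,0,0],[0.75,-0.29,0,0,0,0],[0.75,-0.29,0,0,0,0],[0.75,-0.29,0,0,0,0],[0.75,-0.29,0,0,0,0],[0.7,-0.27,0,0,0,0],[0,0,0,0,0,0],[0,0,0,0,0,0]],
  ],
  hand=-0.1,
)

```text
clock: 23.58
position: [0.5383, -0.2701, 0.1414]
ee_rot: [0.999, 0.035, 0.0, -0.0]
ft_force: [-0.6, -1.2, -0.5]
grip_width: 0.551
grasp_force: 0.0
```

```bash
python3 - <<'E'
from plan import *
im=camera("top");p=camera_params("top");print(gauges(im,p))
t=tab((568.5,-269.6),3.7,-31);seq((*t,35,3.7))
E
```

```text
{'yellow': [([568.6, -269.5], [44.6, 118.2], 3.4)], 'orange': [([761.4, -219.6], [62.3, 64.9], 64.2)], 'red': [([397.2, 311.8], [47.2, 94.1], -75.5), ([416.1, -254.5], [47.6, 116.9], 0.4)]}
at [ 537.  -271.5  141.3] yaw [180.    0.    3.9] f [-0.1 -0.5  0.6] t 23.6 w 0.553
-> [ 537.6 -271.6   35. ] turn [0.   0.   0.03] shift [0.02 0.   2.66]
```

Call:
carry_out(
  commands=[
    [[0,0,0.4,0,0,0],[0,0,0.5,0,0,0],[0,0,0.5,0,0,0],[0,0,0.5,0,0,0],[0,0,0.5,0,0,0],[0,0,0.24,0,0,0],[0,0,0,0,0,0],[0,0,0,0,0,0]],
  ],
)

```text
clock: 24.3
position: [0.5364, -0.2725, 0.0359]
ee_rot: [0.999, 0.033, -0.0, 0.0]
ft_force: [0.8, -0.3, 0.4]
grip_width: 0.553
grasp_force: 0.0
```

Call:
carry_out(
  commands=[
    [[0,0,0,0,0,0],[0,0,0,0,0,0],[0,0,0,0,0,0],[0,0,0,0,0,0],[0,0,0,0,0,0],[0,0,0,0,0,0],[0,0,0,0,0,0],[0,0,-0.2,0,0,0],[0,0,-0.5,0,0,0],[0,0,-0.5,0,0,0],[0,0,-0.5,0,0,0],[0,0,-0.4,0,0,-0.1],[0,0,0,0,0,0]],
  ],
  hand=1,
)

```text
clock: 25.38
position: [0.5386, -0.2724, 0.1234]
ee_rot: [0.999, 0.039, 0.002, 0.001]
ft_force: [0.6, -0.4, -1.8]
grip_width: 0.176
grasp_force: 59.6
```

Call:
carry_out(
  commands=[
    [[-0.1,-0.39,0,0,0,0],[-0.2,-0.78,0,0,0,0],[-0.2,-0.78,0,0,0,0],[-0.2,-0.78,0,0,0,0],[-0.2,-0.78,0,0,0,0],[-0.2,-0.78,0,0,0,0],[-0.2,-0.78,0,0,0,0],[-0.2,-0.78,0,0,0,0],[-0.2,-0.78,0,0,0,0],[-0.2,-0.78,0,0,0,0],[-0.12,-0.42,0,0,0,0],[0,0,0.4,0,0,0],[0,0,0.5,0,0,0],[0,0,0.5,0,0,0],[0,0,0.2,0,0,0],[0,0,0,0,0,0],[0,0,0,0,0,0]],
  ],
)

```text
clock: 26.8
position: [0.4319, 0.0343, 0.0554]
ee_rot: [0.999, 0.039, -0.0, -0.0]
ft_force: [0.4, -0.4, -1.6]
grip_width: 0.178
grasp_force: 59.7
```

```bash
python3 - <<'E'
from plan import *
seq((432,34.6,35.2,BY),(522,41.4,35.2,BY))
im=camera("top");p=camera_params("top");print(gauges(im,p))
E
```

```text
at [431.9  34.3  55.4] yaw [-180.     0.     4.4] f [ 0.4 -0.4 -1.6] t 26.8 w 0.178
-> [432.   34.6  35.2] turn [-0.    0.01 -0.  ] shift [ 0.   -0.01  0.5 ]
-> [522.   41.4  35.2] turn [0. 0. 0.] shift [2.26 0.01 0.  ]
{'orange': [([557.6, -339.1], [46.9, 116.6], -1.6), ([761.4, -219.6], [62.3, 64.9], 64.2)], 'red': [([396.5, 312.0], [48.7, 93.7], -73.8), ([416.1, -254.4], [47.8, 116.9], 0.4)], 'green': [([405.9, -347.0], [44.6, 117.8], -0.1)]}
```

Call:
carry_out(
  commands=[
    [[0,0,0.25,0,0,0],[0,0,0.23,0,0,0],[0,0,0,0,0,0],[0.2,0,0,0,0,0],[0.2,0,0,0,0,0],[0.2,0,0,0,0,0],[0.2,0,0,0,0,0],[0.2,0,0,0,0,0],[0.2,0,0,0,0,0],[0.2,0,0,0,0,0],[0.2,0,0,0,0,0],[0.2,0,0,0,0,0],[0.2,0,0,0,0,0],[0.1,0,0,0,0,0],[0.1,0,0,0,0,0],[0,0,0,0,0,0],[0,0,0,0,0,0]],
  ],
)

```text
clock: 28.27
position: [0.5198, 0.0411, 0.036]
ee_rot: [0.999, 0.039, -0.0, -0.0]
ft_force: [0.1, -0.1, -1.6]
grip_width: 0.182
grasp_force: 61.3
```

Call:
carry_out(
  commands=[
    [[0.05,0,0,0,0,0],[0.05,0,0,0,0,0],[0,0,0,0,0,0],[0,0,0,0,0,0]],
  ],
)

```text
clock: 28.6
position: [0.5238, 0.0414, 0.0361]
ee_rot: [0.999, 0.039, 0.0, 0.0]
ft_force: [0.6, -0.4, -1.9]
grip_width: 0.177
grasp_force: 61.3
```

Call:
carry_out(
  commands=[
    [[0.04,0,0,0,0,0],[0.04,0,0,0,0,0],[0,0,0,0,0,0],[0,0,0,0,0,0]],
  ],
)

```text
clock: 28.93
position: [0.5255, 0.0415, 0.0359]
ee_rot: [0.999, 0.039, -0.002, 0.0]
ft_force: [-8.8, -0.5, 7.2]
grip_width: 0.176
grasp_force: 62.5
```

Call:
carry_out(
  commands=[
    [[0.04,0,0,0,0,0],[0,0,0,0,0,0],[0,0,0,0,0,0]],
  ],
)

```text
clock: 29.18
position: [0.5254, 0.0415, 0.0359]
ee_rot: [0.999, 0.039, -0.003, 0.001]
ft_force: [-18.3, -2.2, 16.1]
grip_width: 0.178
grasp_force: 63.8
```

Call:
carry_out(
  commands=[
    [[0,0,0,0,0,0],[0,0,0,0,0,0],[0,0,0,0,0,0],[0,0,0,0,0,0],[-0.06,0,0,0,0,0],[0,0,-0.2,0,0,0],[0,0,-0.6,0,0,0],[0,0,-0.8,0,0,0],[0,0,-0.8,0,0,0],[0,0,-0.8,0,0,0],[0,0,0,0,0,0],[0,0,0,0,0,0]],
  ],
  hand=-0.1,
)

```text
clock: 30.18
position: [0.5274, 0.0417, 0.1665]
ee_rot: [0.999, 0.039, 0.002, 0.0]
ft_force: [-0.6, -0.2, -0.9]
grip_width: 0.55
grasp_force: 0.0
```

```bash
python3 - <<'E'
from plan import *
seq()
im=camera("top");p=camera_params("top");print(gauges(im,p),weights(im,p))
print(np.round(get_obs()["joint_pos"],2))
im,p=snap("wrist","w7.png")
E
```

```text
at [527.4  41.7 166.5] yaw [180.   -0.2   4.4] f [-0.6 -0.2 -0.9] t 30.2 w 0.55
{'orange': [([556.8, -339.2], [46.5, 118.2], -1.6), ([761.9, -219.7], [61.4, 64.8], 64.2)], 'red': [([397.5, 312.2], [47.9, 93.7], -75.5), ([416.1, -254.6], [47.2, 117.1], 0.2)], 'green': [([405.8, -347.1], [44.3, 117.9], -0.3)]} [([445.4, 442.0], [44.0, 96.7], 36.9), ([565.2, 330.9], [43.3, 96.7], 28.6), ([573.7, 252.1], [42.3, 95.0], 28.6)]
[ 0.35  0.22 -0.57  1.78  0.13  1.18 -1.76]
```

View pics/w7.png

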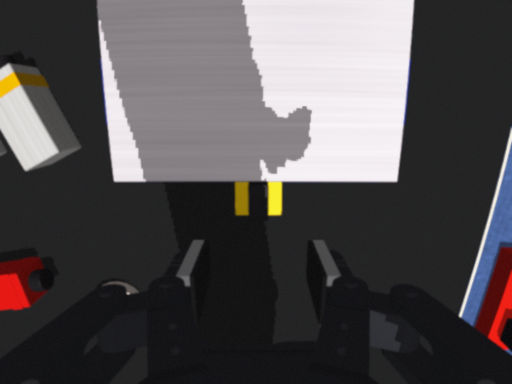

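The wrist view shows yellow home, its tab touching the plate edge at (258,182). Meanwhile one weight was knocked a few centimetres, to (445,442). Next come the weights, nearest first.

```bash
cat >> plan.py <<'E'
def wgrip(c,yaw,along=25,lat=1.2): return br(along,lat,yaw,np.array(c))
E
python3 - <<'E'
from plan import *
g=wgrip((573.7,252.1),28.6)
seq((*g,165,28.6),(*g,4,28.6))
E
```

```text
at [525.8  41.4 163.7] yaw [180.    0.    4.4] f [-0.5 -0.6 -0.3] t 30.3 w 0.549
-> [595.1 265.1 165. ] turn [ 0.    0.01 -4.03] shift [ 4.2  -4.08 -0.03]
-> [595.1 265.1   4. ] turn [0. 0. 0.] shift [ 0.   -0.    4.03]
```

Call:
carry_out(
  commands=[
    [[0,0,0,0,0,-0.8],[0,0,0,0,0,-0.8],[0,0,0,0,0,-0.8],[0,0,0,0,0,-0.8],[0,0,0,0,0,-0.8],[0.3,-0.29,0,0,0,0],[0.55,-0.54,0,0,0,0],[0.55,-0.54,0,0,0,0],[0.55,-0.54,0,0,0,0],[0.55,-0.54,0,0,0,0],[0.55,-0.54,0,0,0,0],[0.55,-0.54,0,0,0,0],[0.55,-0.54,0,0,0,0],[0,0,0,0,0,0],[0,0,0,0,0,0]],
  ],
  hand=-0.42,
)

```text
clock: 31.53
position: [0.5933, 0.2659, 0.162]
ee_rot: [0.969, 0.247, -0.002, -0.001]
ft_force: [-0.2, -0.8, 0.2]
grip_width: 0.713
grasp_force: 0.0
```

```bash
python3 - <<'E'
from plan import *
g=wgrip((573.7,252.1),28.6)
seq((*g,4,28.6))
im,p=snap("wrist","w8.png")
print(proj(p,np.array([*g/1000,.04])))
E
```

```text
at [593.3 265.9 162. ] yaw [-179.9    0.2   28.6] f [-0.2 -0.8  0.2] t 31.5 w 0.713
-> [595.1 265.1   4. ] turn [-0.02  0.03  0.01] shift [0.03 0.04 3.95]
[261.78183178 190.32309182]
```

View pics/w8.png

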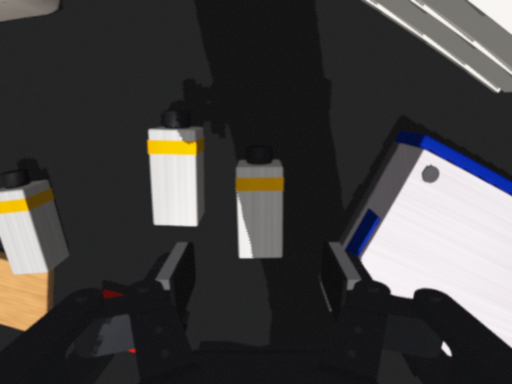

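Weight 1 is at (236–283, 160–257), knob away. Its neighbour's face is only about 26 mm off, so I narrow the opening before descending.

Call:
carry_out(
  commands=[
    [[0.06,0,0.35,0,0,0],[0,0,0.6,0,0,0],[0,0,0.6,0,0,0],[0,0,0.6,0,0,0],[0,0,0.6,0,0,0],[0,0,0.5,0,0,0],[0,0,0.4,0,0,0],[0,0,0.25,0,0,0],[0,0,0,0,0,0],[0,0,0,0,0,0]],
  ],
  hand=-0.22,
)

```text
clock: 32.42
position: [0.5967, 0.2641, 0.0078]
ee_rot: [0.969, 0.245, -0.0, 0.0]
ft_force: [1.1, 0.9, -0.5]
grip_width: 0.614
grasp_force: 0.0
```

Call:
carry_out(
  commands=[
    [[0,0,0,0,0,0],[0,0,0,0,0,0],[0,0,0,0,0,0],[0,0,0,0,0,0],[0,0,0,0,0,0],[0,0,0,0,0,0]],
  ],
  hand=1,
  force=100,
)

```text
clock: 32.92
position: [0.5976, 0.2654, 0.0097]
ee_rot: [0.969, 0.246, 0.001, -0.0]
ft_force: [-1.4, -0.1, 6.7]
grip_width: 0.452
grasp_force: 101.8
```

Call:
carry_out(
  commands=[
    [[0,0,-0.2,0,0,0],[0,0,-0.5,0,0,0],[0,0,-0.7,0,0,0],[0,0,-0.7,0,0,0],[0,0,-0.7,0,0,0],[0,0,-0.7,0,0,0],[0,0,-0.7,0,0,0],[0,0,-0.5,0,0,0],[0,0,-0.3,0,0,0],[0,0,0,0,1,0],[0,0,0,0,1,0],[0,0,0,0,1,0],[0,0,0,0,1,0],[0,0,0,0,1,0],[0,0,0,0,1,0],[0,0,0,0,1,0],[0,0,0,0,1,0],[0,0,0,0,0,0]],
  ],
)

```text
clock: 34.42
position: [0.5926, 0.2615, 0.2022]
ee_rot: [0.887, 0.224, 0.393, -0.098]
ft_force: [-1.6, -0.4, -7.4]
grip_width: 0.452
grasp_force: 101.4
```

Call:
carry_out(
  commands=[
    [[0,0,0,0,1,0],[0,0,0,0,1,0],[0,0,0,0,1,0],[0,0,0,0,1,0],[0,0,0,0,1,0],[0,0,0,0,1,0],[0,0,0,0,0.8,0],[0,0,0,0,0,0],[0,0,0,0,0,0]],
  ],
)

```text
clock: 35.17
position: [0.5896, 0.2764, 0.2307]
ee_rot: [0.86, 0.24, 0.433, -0.124]
ft_force: [-0.2, 1.7, -4.8]
grip_width: 0.452
grasp_force: 101.4
```

```bash
cat >> plan.py <<'E'
def up(yaw): return down(yaw)*Ro.from_euler('y',90,degrees=True)  # tool level, pointing along yaw
E
python3 - <<'E'
from plan import *
s=br(11,-80)
seq((*s,200,up(BY)),(*s,122,up(BY)))
print(np.round(get_obs()["joint_pos"],2))
E
```

```text
at [589.6 276.4 230.7] yaw [-179.4  -53.6   30.8] f [-0.2  1.7 -4.8] t 35.2 w 0.452
-> [638.4 -29.  200. ] turn [-4.34  5.97  1.37] shift [-0.77  7.71  0.62]
-> [638.4 -29.  122. ] turn [0. 0. 0.] shift [-1.95 -0.    0.  ]
[-0.21 -0.06 -0.26  2.22 -1.01  0.09 -0.54]
```

The tilt stops at about 54° because joint 6 has reached its lower limit. So I'll split the 90°: pick with the tool leaning back about 45° and place leaning forward about 45°. First the weight goes back down.

```bash
python3 - <<'E'
from plan import *
seq((597,265,130,28.6),(597,265,10,28.6))
p=camera_params("wrist");o=get_obs();R=np.array(p["R"]);c=-R.T@np.array(p["t"])
T=Ro.from_quat(o["ee_rot"]);print("cam in tool mm",T.inv().apply(c-np.array(o["position"]))*1000, "axis", T.inv().apply(R[2]))
E
```

```text
at [589.6 276.4 230.7] yaw [-179.4  -53.6   30.8] f [-0.2  1.7 -4.8] t 35.2 w 0.452
-> [597 265 130] turn [-0.26 -8.93  0.39] shift [0.03 0.34 2.52]
-> [597 265  10] turn [0. 0. 0.] shift [ 0. -0.  3.]
cam in tool mm [  68.21155642   -1.46638521 -142.35211662] axis [-2.72353931e-01 -1.93593366e-05  9.62197140e-01]
```

Call:
carry_out(
  commands=[
    [[0,0,0,-0.03,-1,0.04],[0,0,0,-0.03,-1,0.04],[0,0,0,-0.03,-1,0.04],[0,0,0,-0.03,-1,0.04],[0,0,0,-0.03,-1,0.04],[0,0,0,-0.03,-1,0.04],[0,0,0,-0.03,-1,0.04],[0,0,0,-0.03,-1,0.04],[0,0,0,-0.03,-0.93,0.04],[0,0,0,0,0,0.7],[0,0,0,0,0,0.7],[-0.5,0.1,0.5,0,0,0],[-0.5,0.1,0.5,0,0,0],[-0.5,0.1,0.5,0,0,0],[-0.5,0.1,0.5,0,0,0],[-0.43,0.07,0.5,0,0,0],[0,0,0.5,0,0,0],[0,0,0.5,0,0,0],[0,0,0,0,0,0],[0,0,0,0,0,0]],
  ],
)

```text
clock: 36.83
position: [0.5319, 0.2575, 0.0732]
ee_rot: [0.973, 0.196, 0.106, -0.054]
ft_force: [-0.2, 0.1, -3.6]
grip_width: 0.451
grasp_force: 101.7
```

```bash
python3 - <<'E'
from plan import *
seq((505,225,60,20),(505,225,10.5,20))
im,p=snap("top","top2.png")
print("dish",onz(p,(187,257),.014), weights(im,p))
E
```

```text
at [531.9 257.5  73.2] yaw [-176.2  -13.2   22.3] f [-0.2  0.1 -3.6] t 36.8 w 0.451
-> [505 225  60] turn [-0.67 -2.18  0.45] shift [-0.91  0.53  0.33]
-> [505.  225.   10.5] turn [0. 0. 0.] shift [ 0.   -0.    1.24]
dish [0.37202326 0.18384939 0.014     ] [([445.4, 442.0], [44.0, 96.7], 36.9), ([492.1, 296.9], [165.4, 282.9], 30.4)]
```

Call:
carry_out(
  commands=[
    [[0,0,0,-0.22,-0.73,0.15],[0,0,0,-0.22,-0.73,0.15],[0,0,0,-0.22,-0.73,0.15],[-0.3,0.18,0,0,0,0],[-0.3,0.18,0,0,0,0],[-0.3,0.18,0.1,0,0,0],[0,0,0.3,0,0,0],[0,0,0.3,0,0,0],[0,0,0,0,0,0],[0,0,0,0,0,0]],
  ],
)

```text
clock: 37.72
position: [0.5054, 0.2262, 0.0454]
ee_rot: [0.985, 0.175, 0.0, -0.001]
ft_force: [-1.4, 0.2, -4.8]
grip_width: 0.447
grasp_force: 102.0
```

```bash
python3 - <<'E'
from plan import *
seq((505,225,10.5,20))
E
```

```text
at [505.4 226.2  45.4] yaw [-1.799e+02 -1.000e-01  2.020e+01] f [-1.4  0.2 -4.8] t 37.7 w 0.447
-> [505.  225.   10.5] turn [-0.01 -0.01  0.03] shift [-0.02  0.03  0.87]
```

Call:
carry_out(
  commands=[
    [[0,0,0.4,0,0,0],[0,0,0.3,0,0,0],[0,0,0.15,0,0,0],[0,0,0,0,0,0],[0,0,0,0,0,0]],
  ],
)

```text
clock: 38.13
position: [0.5053, 0.2262, 0.0115]
ee_rot: [0.985, 0.175, 0.0, -0.001]
ft_force: [0.2, -0.0, -4.6]
grip_width: 0.449
grasp_force: 102.4
```

Call:
carry_out(
  commands=[
    [[0,0,0,0,0,0],[0,0,0,0,0,0],[0,0,0,0,0,0],[0,0,-0.3,0,0,0],[0,0,-0.6,0,0,0],[0,0,-0.8,0,0,0],[0,0,-0.4,0,0,0],[0,0,0,0,-0.75,0],[0,0,0,0,-0.75,0],[0,0,0,0,-0.75,0],[0,0,0,0,-0.75,0],[0,0,0,0,-0.75,0],[0,0,0,0,-0.75,0],[0,0,0,0,-0.75,0],[0,0,0,0,-0.75,0],[0,0,0,0,-0.75,0],[0,0,0,0,-0.75,0],[0,0,0,0,0,0],[0,0,0,0,0,0]],
  ],
  hand=-0.22,
)

```text
clock: 39.72
position: [0.5053, 0.2261, 0.0949]
ee_rot: [0.91, 0.162, -0.376, 0.066]
ft_force: [0.4, -0.2, -0.2]
grip_width: 0.61
grasp_force: 0.0
```

```bash
cat >> plan.py <<'E'
def tilt(yaw,a): return down(yaw)*Ro.from_euler('y',a,degrees=True)
E
python3 - <<'E'
from plan import *
u=np.array([np.cos(np.radians(20)),np.sin(np.radians(20))])
g=np.array([505.4,226.2])-5.7*u
seq((*g,75,tilt(20,-45)),(*g,14.3,tilt(20,-45)))
print(np.round(get_obs()["joint_pos"],2))
im=camera("top");p=camera_params("top");print(weights(im,p,(80,165,230,245)))
E
```

```text
at [505.3 226.1  94.9] yaw [-179.8   44.9   20.3] f [ 0.4 -0.2 -0.2] t 39.7 w 0.61
-> [500.  224.3  75. ] turn [ 0.01 -0.02  0.03] shift [ 0.25 -0.    0.45]
-> [500.  224.3  14.3] turn [0. 0. 0.] shift [ 1.07 -0.    1.07]
[-0.26  0.92 -0.36  1.09  0.11  1.94 -1.82]
[([445.4, 442.0], [44.0, 96.7], 36.9), ([525.8, 177.4], [229.6, 239.6], 1.4), ([599.7, 318.9], [100.3, 149.6], -25.8)]
```

Call:
carry_out(
  commands=[
    [[0.25,0,0.45,0,0,0],[0.3,0,0.3,0,0,0],[0.3,0,0.3,0,0,0],[0,0,0,0,0,0],[0,0,0,0,0,0]],
  ],
)

```text
clock: 40.18
position: [0.4995, 0.2237, 0.0413]
ee_rot: [0.91, 0.162, -0.377, 0.067]
ft_force: [-0.3, -0.3, 0.7]
grip_width: 0.61
grasp_force: 0.0
```

```bash
python3 - <<'E'
from plan import *
u=np.array([np.cos(np.radians(20)),np.sin(np.radians(20))])
g=np.array([505.4,226.2])-5.7*u
seq((*g,14.3,tilt(20,-45)))
print(np.round(get_obs()["joint_pos"],2))
E
```

```text
at [499.5 223.7  41.3] yaw [-179.9   45.    20.3] f [-0.3 -0.3  0.7] t 40.2 w 0.61
-> [500.  224.3  14.3] turn [ 0.01 -0.    0.03] shift [ 0.49 -0.01  0.47]
[-0.26  0.96 -0.35  1.13  0.13  1.86 -1.82]
```

Call:
carry_out(
  commands=[
    [[0.25,0,0.25,0,0,0],[0.22,0,0.22,0,0,0],[0,0,0,0,0,0],[0,0,0,0,0,0]],
  ],
)

```text
clock: 40.52
position: [0.4995, 0.2238, 0.0144]
ee_rot: [0.909, 0.162, -0.377, 0.067]
ft_force: [0.0, -0.7, 0.3]
grip_width: 0.608
grasp_force: 0.0
```

Call:
carry_out(
  commands=[
    [[0,0,0,0,0,0],[0,0,0,0,0,0],[0,0,0,0,0,0],[0,0,0,0,0,0],[0,0,0,0,0,0],[0,0,0,0,0,0],[-0.2,0,-0.2,0,0,0],[-0.4,0,-0.4,0,0,0],[-0.4,0,-0.4,0,0,0],[-0.3,0,-0.3,0,0,0],[0,0,0,0,0.75,0],[0,0,0,0,0.75,0],[0,0,0,0,0.75,0],[0,0,0,0,0.75,0],[0,0,0,0,0.75,0],[0,0,0,0,0.75,0],[0,0,0,0,0.75,0],[0,0,0,0,0.75,0],[0,0,0,0,0.75,0],[0,0,0,0,0.75,0]],
  ],
  hand=1,
)

```text
clock: 42.18
position: [0.4993, 0.2234, 0.0889]
ee_rot: [0.985, 0.175, 0.002, -0.001]
ft_force: [0.2, 0.5, -4.2]
grip_width: 0.452
grasp_force: 100.7
```

```bash
python3 - <<'E'
from plan import *
print(np.round(get_obs()["joint_pos"],2),get_obs()["grasp_force"])
seq((505,226,210,20))
E
```

```text
[-0.12  0.32 -0.45  1.82  0.16  1.04 -1.85] 100.7052218914032
at [499.3 223.4  88.9] yaw [-180.    -0.2   20.2] f [ 0.2  0.5 -4.2] t 42.2 w 0.452
-> [505 226 210] turn [-0.01 -0.04  0.03] shift [ 0.16 -0.01 -3.03]
```

```bash
python3 - <<'E'
from plan import *
s=br(21,-75)
seq((499.3,223.4,205,20),(*s,205,BY),(*s,205,tilt(BY,45)),(*s,116,tilt(BY,45)))
E
```

```text
at [499.3 223.4  88.9] yaw [-180.    -0.2   20.2] f [ 0.2  0.5 -4.2] t 42.2 w 0.452
-> [499.3 223.4 205. ] turn [-0.01 -0.04  0.03] shift [ 0.   0.  -2.9]
-> [648.  -23.2 205. ] turn [-0.   -0.    2.59] shift [3.23 6.44 0.  ]
-> [648.  -23.2 205. ] turn [0.  7.5 0. ] shift [0. 0. 0.]
-> [648.  -23.2 116. ] turn [0. 0. 0.] shift [-1.57 -0.    1.57]
```

Call:
carry_out(
  commands=[
    [[0,0,-0.5,0,0,0.5],[0,0,-0.8,0,0,0.7],[0,0,-0.8,0,0,0.7],[0,0,-0.8,0,0,0.7],[0.18,0.35,0,0,0,0],[0.35,0.7,0,0,0,0],[0.35,0.7,0,0,0,0],[0.35,0.7,0,0,0,0],[0.35,0.7,0,0,0,0],[0.35,0.7,0,0,0,0],[0.35,0.7,0,0,0,0],[0.35,0.7,0,0,0,0],[0.35,0.7,0,0,0,0],[0.25,0.48,0,0,0,0],[0,0,0,0,0,0],[0,0,0,0,0,0]],
  ],
)

```text
clock: 43.52
position: [0.6484, -0.0239, 0.2036]
ee_rot: [0.999, 0.039, -0.001, -0.001]
ft_force: [-0.2, 0.7, -4.7]
grip_width: 0.449
grasp_force: 101.8
```

Call:
carry_out(
  commands=[
    [[0,0,0,0,0.75,0],[0,0,0,0,0.75,0],[0,0,0,0,0.75,0],[0,0,0,0,0.75,0],[0,0,0,0,0.75,0],[0,0,0,0,0.75,0],[0,0,0,0,0.75,0],[0,0,0,0,0.75,0],[0,0,0,0,0.75,0],[0,0,0,0,0.75,0],[0,0,0,0,0,0],[0,0,0,0,0,0]],
  ],
)

```text
clock: 44.52
position: [0.6472, -0.0211, 0.2029]
ee_rot: [0.924, 0.037, 0.38, -0.017]
ft_force: [0.5, -0.6, -3.5]
grip_width: 0.453
grasp_force: 102.0
```

```bash
python3 - <<'E'
from plan import *
print(np.round(get_obs()["joint_pos"],2),get_obs()["grasp_force"])
s=br(21,-75)
seq((*s,150,tilt(BY,45)),(*s,116,tilt(BY,45)))
E
```

```text
[ 0.3  -0.01 -0.3   2.14 -0.24  0.24 -1.29] 102.0348072052002
at [647.2 -21.1 202.9] yaw [-179.8  -44.8    4.5] f [ 0.5 -0.6 -3.5] t 44.5 w 0.453
-> [648.  -23.2 150. ] turn [-0.04  0.04  0.01] shift [-0.93  0.05  0.95]
-> [648.  -23.2 116. ] turn [0. 0. 0.] shift [-0.6 -0.   0.6]
```

Call:
carry_out(
  commands=[
    [[-0.2,0.05,0.2,0,0.05,0],[-0.3,0,0.3,0,0,0],[-0.25,0,0.25,0,0,0],[-0.2,0,0.2,0,0,0],[0,0,0,0,0,0],[0,0,0,0,0,0]],
  ],
)

```text
clock: 45.02
position: [0.65, -0.0232, 0.1508]
ee_rot: [0.922, 0.037, 0.384, -0.017]
ft_force: [-0.4, -0.1, -3.6]
grip_width: 0.451
grasp_force: 101.8
```

```bash
python3 - <<'E'
from plan import *
print(np.round(get_obs()["joint_pos"],2),get_obs()["grasp_force"])
s=br(21,-75)
seq((*s,116,tilt(BY,45)))
im,p=snap("scene","s1.png")
cv2.imwrite("pics/s1c.png",cv2.resize(im[130:300,170:430,::-1],None,fx=2.4,fy=2.4))
E
```

```text
[ 0.32  0.09 -0.33  2.18 -0.34  0.1  -1.16] 101.82442545890808
at [650.  -23.2 150.8] yaw [-179.8  -45.2    4.5] f [-0.4 -0.1 -3.6] t 45.0 w 0.451
-> [648.  -23.2 116. ] turn [-0.05 -0.04  0.01] shift [-0.65 -0.    0.58]
```

View pics/s1c.png

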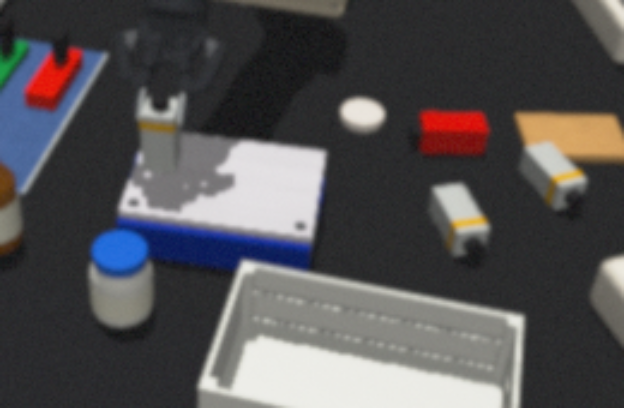

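The scene crop shows weight 1 held upright above the right end of the bridge, and the other two weights still lying at crop (460,215) and (552,175). Joint 6 is near its limit, so I slide a little to the rear and lower in small steps.

Call:
carry_out(
  commands=[
    [[0.18,0,0.18,0,0,0],[0.18,0,0.18,0,0,0],[-0.2,0,0.2,0,0,0],[-0.2,0,0.2,0,0,0],[-0.1,0,0.1,0,0,0],[0,0,0,0,0,0],[0,0,0,0,0,0]],
  ],
)

```text
clock: 45.65
position: [0.6711, -0.0222, 0.1306]
ee_rot: [0.923, 0.037, 0.383, -0.018]
ft_force: [0.3, -0.1, -4.5]
grip_width: 0.449
grasp_force: 102.0
```

```bash
python3 - <<'E'
from plan import *
print(np.round(get_obs()["joint_pos"],2),get_obs()["grasp_force"])
s=br(41,-75)
seq((*s,116,tilt(BY,45)))
E
```

```text
[ 0.11  0.15 -0.13  2.15 -0.64  0.07 -0.87] 101.9572377204895
at [671.1 -22.2 130.6] yaw [-179.7  -45.     4.5] f [ 0.3 -0.1 -4.5] t 45.6 w 0.449
-> [667.9 -21.7 116. ] turn [-0.06 -0.01  0.01] shift [-0.31 -0.02  0.2 ]
```

Call:
carry_out(
  commands=[
    [[-0.1,0,0.08,0,-0.15,0],[-0.1,0,0.08,0,-0.15,0],[-0.06,0,0.06,0,0,0],[0,0,0,0,0,0],[0,0,0,0,0,0]],
  ],
)

```text
clock: 46.07
position: [0.6727, -0.0228, 0.1212]
ee_rot: [0.927, 0.038, 0.372, -0.016]
ft_force: [2.3, 0.7, 4.2]
grip_width: 0.453
grasp_force: 102.5
```

Call:
carry_out(
  commands=[
    [[-0.05,0,0.05,0,0,0],[0,0,0,0,0,0],[0,0,0,0,0,0]],
  ],
)

```text
clock: 46.32
position: [0.6744, -0.0226, 0.1211]
ee_rot: [0.927, 0.038, 0.374, -0.016]
ft_force: [-0.4, 2.3, 14.2]
grip_width: 0.452
grasp_force: 103.5
```

```bash
python3 - <<'E'
from plan import *
print(np.round(get_obs()["joint_pos"],2),get_obs()["grasp_force"])
s=br(41,-75)
seq((*s,116,tilt(BY,45)))
E
```

```text
[ 0.05  0.17 -0.06  2.14 -0.62  0.08 -0.9 ] 103.50072741508484
at [674.4 -22.6 121.1] yaw [-179.9  -44.     4.6] f [-0.4  2.3 14.2] t 46.3 w 0.452
-> [667.9 -21.7 116. ] turn [-0.04  0.17  0.02] shift [-0.2  -0.04 -0.02]
```

Contact at 121 mm with a 14 N reaction and a 1° lean. I release and retreat along the tool axis.

Call:
carry_out(
  commands=[
    [[0,0,0,0,0,0],[0,0,0,0,0,0],[0,0,0,0,0,0],[0,0,0,0,0,0],[0,0,-0.2,0,0,0],[0,0,-0.4,0,0,0],[0,0,-0.6,0,0,0],[0,0,-0.6,0,0,0],[0,0,-0.6,0,0,0],[0,0,-0.6,0,0,0],[0,0,0,0,-0.7,0],[0,0,0,0,-0.7,0],[0,0,0,0,-0.7,0],[0,0,0,0,-0.7,0],[0,0,0,0,-0.7,0],[0,0,0,0,-0.7,0],[0,0,0,0,-0.7,0],[0,0,0,0,-0.7,0],[0,0,0,0,-0.7,0],[0,0,0,0,-0.7,0]],
  ],
  hand=-0.22,
)

```text
clock: 47.98
position: [0.5872, -0.0309, 0.2008]
ee_rot: [0.999, 0.04, 0.008, -0.001]
ft_force: [0.4, 0.5, -0.7]
grip_width: 0.607
grasp_force: 0.0
```

```bash
python3 - <<'E'
from plan import *
im,p=snap("top","top3.png");W=weights(im,p);print(W)
print(np.round(get_obs()["joint_pos"],2))
w=min(W,key=lambda w:abs(w[0][0]-565));g=wgrip(w[0],w[2])
print(g,w);seq((*g,170,w[2]),(*g,10,w[2]))
s,p2=snap("scene","s2.png")
cv2.imwrite("pics/both.png",cv2.resize(np.vstack([im[130:250,60:310],s[150:270,170:420]])[:,:,::-1],None,fx=2.4,fy=2.4))
E
```

```text
[([445.4, 442.0], [44.0, 96.7], 36.9), ([565.2, 330.9], [43.3, 96.7], 28.6)]
[-0.11  0.26  0.11  1.62 -0.03  1.25 -1.49]
[586.57514416 343.92087602] ([565.2, 330.9], [43.3, 96.7], 28.6)
at [587.9 -30.2 199.9] yaw [-179.9   -0.7    4.6] f [-3.3  0.8 -1.1] t 48.0 w 0.611
-> [586.6 343.9 170. ] turn [ 0.01 -0.11 -3.99] shift [ 4.45 -8.23  0.75]
-> [586.6 343.9  10. ] turn [0. 0. 0.] shift [ 0. -0.  4.]
```

View pics/both.png

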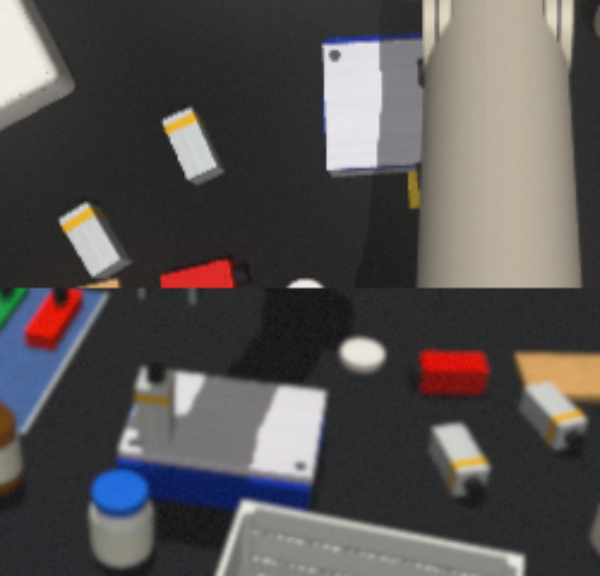

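Weight 1 stands at the right end of the bridge (lower half, about (155,400)), and weight 2 is at (565,331). Next is weight 2, by the same relay.

Call:
carry_out(
  commands=[
    [[0,0,0,0,-0.1,-0.8],[0,0,0,0,0,-0.8],[0,0,0,0,0,-0.8],[0,0,0,0,0,-0.8],[0,0,0,0,0,-0.8],[0.2,-0.37,0,0,0,0],[0.4,-0.75,0,0,0,0],[0.4,-0.75,0,0,0,0],[0.4,-0.75,0,0,0,0],[0.4,-0.75,0,0,0,0],[0.4,-0.75,0.1,0,0,0],[0.4,-0.75,0.1,0,0,0],[0.4,-0.75,0.1,0,0,0],[0.4,-0.75,0.1,0,0,0],[0.4,-0.75,0.1,0,0,0],[0.4,-0.75,0.1,0,0,0],[0.25,-0.36,0.1,0,0,0],[0,0,0,0,0,0],[0,0,0,0,0,0]],
  ],
)

```text
clock: 49.67
position: [0.5851, 0.3448, 0.1733]
ee_rot: [0.969, 0.248, 0.006, -0.0]
ft_force: [0.1, -0.5, 0.5]
grip_width: 0.612
grasp_force: 0.0
```

```bash
cat >> plan.py <<'E'
def wl(box):
    "weight in the wrist picture: top-face rectangle on the plane z=.04"
    im=camera("wrist");p=camera_params("wrist");hsv=cv2.cvtColor(im,cv2.COLOR_RGB2HSV)
    m=cv2.inRange(hsv,(0,0,75),(179,60,255))|cv2.inRange(hsv,(18,90,90),(35,255,255))
    k=np.zeros_like(m);u0,v0,u1,v1=box;k[v0:v1,u0:u1]=255
    c=max(cv2.findContours(m&k,0,1)[0],key=cv2.contourArea);print("px",cv2.boundingRect(c))
    P=np.array([onz(p,q,.04)[:2] for q in c[:,0].astype(float)])*1000
    r=cv2.minAreaRect(P.astype(np.float32));b=cv2.boxPoints(r);e=[b[1]-b[0],b[2]-b[1]];l=max(e,key=np.linalg.norm)
    if l[0]<0:l=-l
    a=round(float(np.degrees(np.arctan2(l[1],l[0]))),1);print("wrist weight",np.round(r[0],1),np.round(r[1],1),a);return np.array(r[0]),a
E
python3 - <<'E'
from plan import *
c,a=wl((190,100,330,260))
g=wgrip(c,a,18,0);seq((*g,10,28.6))
g=wgrip((565.2,330.9),28.6);seq((*g,10,28.6))
E
```

```text
px (236, 160, 47, 94)
wrist weight [570.5 335.8] [88.1 40.7] 27.5
at [585.8 343.2 173.7] yaw [179.8  -0.6  28.6] f [ 0.   0.1 -0.5] t 49.7 w 0.612
-> [586.5 344.1  10. ] turn [ 0.03 -0.11  0.  ] shift [ 0.02 -0.01  4.09]
at [585.8 343.2 173.7] yaw [179.8  -0.6  28.6] f [ 0.   0.1 -0.5] t 49.7 w 0.612
-> [586.6 343.9  10. ] turn [ 0.03 -0.11  0.  ] shift [ 0.02 -0.01  4.09]
```

Call:
carry_out(
  commands=[
    [[0.02,0,0.35,0,-0.1,0],[0,0,0.6,0,0,0],[0,0,0.6,0,0,0],[0,0,0.6,0,0,0],[0,0,0.6,0,0,0],[0,0,0.6,0,0,0],[0,0,0.4,0,0,0],[0,0,0.3,0,0,0],[0,0,0,0,0,0],[0,0,0,0,0,0]],
  ],
)

```text
clock: 50.55
position: [0.5868, 0.3435, 0.0118]
ee_rot: [0.969, 0.247, -0.0, 0.001]
ft_force: [0.5, 0.2, 0.2]
grip_width: 0.611
grasp_force: 0.0
```

Call:
carry_out(
  commands=[
    [[0,0,0,0,0,0],[0,0,0,0,0,0],[0,0,0,0,0,0],[0,0,0,0,0,0],[0,0,0,0,0,0],[0,0,0,0,0,0],[0,0,-0.2,0,0,0],[0,0,-0.5,0,0,0],[0,0,-0.6,0,0,0.7],[0,0,-0.3,0,0,0.7],[-0.3,0.18,0,0,0,0],[-0.6,0.36,0,0,0,0],[-0.6,0.36,0,0,0,0],[-0.6,0.36,0,0,0,0],[-0.6,0.36,0,0,0,0],[-0.57,0.34,0,0,0,0],[0,0,0,0,0,0],[0,0,0,0,0,0]],
  ],
  hand=1,
)

```text
clock: 52.05
position: [0.4905, 0.2244, 0.0765]
ee_rot: [0.985, 0.175, 0.0, 0.001]
ft_force: [0.3, 0.5, -3.1]
grip_width: 0.448
grasp_force: 100.3
```

```bash
python3 - <<'E'
from plan import *
seq((490,225,11,20))
E
```

```text
at [490.5 224.4  76.5] yaw [179.9   0.   20.2] f [ 0.3  0.5 -3.1] t 52.0 w 0.448
-> [490 225  11] turn [0.02 0.   0.03] shift [-0.01 -0.02  1.64]
```

Call:
carry_out(
  commands=[
    [[0,0,0.4,0,0,0],[0,0,0.5,0,0,0],[0,0,0.4,0,0,0],[0,0,0.2,0,0,0],[0,0,0.1,0,0,0],[0,0,0,0,0,0],[0,0,0,0,0,0]],
  ],
)

```text
clock: 52.63
position: [0.4906, 0.2261, 0.0137]
ee_rot: [0.984, 0.176, -0.001, 0.001]
ft_force: [-11.5, -5.0, 17.3]
grip_width: 0.456
grasp_force: 102.8
```

Call:
carry_out(
  commands=[
    [[0,0,0,0,0,0],[0,0,0,0,0,0],[0,0,0,0,0,0],[0,0,-0.3,0,0,0],[0,0,-0.6,0,0,0],[0,0,-0.5,0,0,0],[0,0,0,0,-0.75,0],[0,0,0,0,-0.75,0],[0,0,0,0,-0.75,0],[0,0,0,0,-0.75,0],[0,0,0,0,-0.75,0],[0,0,0,0,-0.75,0],[0,0,0,0,-0.75,0],[0,0,0,0,-0.75,0],[0,0,0,0,-0.75,0],[0,0,0,0,-0.75,0],[0,0,0,0,0,0],[0,0,0,0,0,0]],
  ],
  hand=-0.22,
)

```text
clock: 54.13
position: [0.4911, 0.2258, 0.067]
ee_rot: [0.91, 0.162, -0.377, 0.068]
ft_force: [-0.0, 0.3, -0.1]
grip_width: 0.609
grasp_force: 0.0
```

```bash
python3 - <<'E'
from plan import *
u=np.array([np.cos(np.radians(20)),np.sin(np.radians(20))])
g=np.array([490.5,224.4])-6*u
seq((*g,35,tilt(20.2,-45)),(*g,35,tilt(20.2,-50)),(*g,15,tilt(20.2,-50)))
print(np.round(get_obs()["joint_pos"],2))
E
```

```text
at [491.1 225.8  67. ] yaw [179.9  45.   20.2] f [-0.   0.3 -0.1] t 54.1 w 0.609
-> [484.9 222.3  35. ] turn [ 0.02 -0.   -0.  ] shift [0.44 0.03 0.69]
-> [484.9 222.3  35. ] turn [ 0.   -0.83  0.  ] shift [0. 0. 0.]
-> [484.9 222.3  15. ] turn [0. 0. 0.] shift [ 0.38 -0.    0.32]
[-0.44  0.89 -0.05  1.17 -0.06  1.86 -1.7 ]
```

Call:
carry_out(
  commands=[
    [[0.22,0,0.35,0,0,0],[0.22,0,0.34,0,0,0],[0,0,0,0,-0.4,0],[0,0,0,0,-0.43,0],[0.2,0,0.16,0,0,0],[0.18,0,0.16,0,0,0],[0,0,0,0,0,0],[0,0,0,0,0,0]],
  ],
)

```text
clock: 54.8
position: [0.4841, 0.2231, 0.0161]
ee_rot: [0.893, 0.159, -0.415, 0.075]
ft_force: [0.1, -0.3, 1.1]
grip_width: 0.61
grasp_force: 0.0
```

Call:
carry_out(
  commands=[
    [[0,0,0,0,0,0],[0,0,0,0,0,0],[0,0,0,0,0,0],[0,0,0,0,0,0],[0,0,0,0,0,0],[0,0,0,0,0,0],[-0.2,0,-0.17,0,0,0],[-0.38,0,-0.32,0,0,0],[-0.38,0,-0.32,0,0,0],[-0.38,0,-0.32,0,0,0],[0,0,0,0,0,0],[0,0,0,0,0,0]],
  ],
  hand=1,
)

```text
clock: 55.8
position: [0.4851, 0.2236, 0.0877]
ee_rot: [0.893, 0.159, -0.414, 0.075]
ft_force: [0.4, -0.8, -3.8]
grip_width: 0.455
grasp_force: 100.4
```

```bash
python3 - <<'E'
from plan import *
s=br(30,0)
print(np.round(get_obs()["joint_pos"],2),get_obs()["grasp_force"])
P=np.array(get_obs()["position"])*1000
seq((*P,20.2),(*P[:2],205,20.2),(*s,205,BY),(*s,205,tilt(BY,40)),(*s,123,tilt(BY,40)))
E
```

```text
[-0.44  0.92 -0.05  1.12 -0.07  1.97 -1.7 ] 100.36170601844788
at [485.1 223.6  87.7] yaw [179.9  49.8  20.2] f [ 0.4 -0.8 -3.8] t 55.8 w 0.455
-> [485.1 223.6  87.7] turn [0.02 8.3  0.  ] shift [0. 0. 0.]
-> [485.1 223.6 205. ] turn [0. 0. 0.] shift [-0.    0.   -2.93]
-> [651.1  52.2 205. ] turn [ 0.   -0.    2.63] shift [3.8  4.59 0.  ]
-> [651.1  52.2 205. ] turn [0.   6.67 0.  ] shift [0. 0. 0.]
-> [651.1  52.2 123. ] turn [0. 0. 0.] shift [-1.32 -0.    1.57]
```

Call:
carry_out(
  commands=[
    [[0,0,0,0,0.83,0],[0,0,0,0,0.83,0],[0,0,0,0,0.83,0],[0,0,0,0,0.83,0],[0,0,0,0,0.83,0],[0,0,0,0,0.83,0],[0,0,0,0,0.83,0],[0,0,0,0,0.83,0],[0,0,0,0,0.83,0],[0,0,0,0,0.83,0],[0,0,-0.5,0,0,0.5],[0,0,-0.8,0,0,0.7],[0,0,-0.8,0,0,0.7],[0,0,-0.8,0,0,0.7],[0,0,0,0,0,0]],
  ],
)

```text
clock: 57.05
position: [0.4864, 0.2245, 0.2077]
ee_rot: [0.999, 0.038, 0.002, -0.0]
ft_force: [1.9, 0.3, -3.0]
grip_width: 0.452
grasp_force: 101.3
```

Call:
carry_out(
  commands=[
    [[0.2,0.24,0,0,0,0],[0.5,0.6,0,0,0,0],[0.5,0.6,0,0,0,0],[0.5,0.6,0,0,0,0],[0.5,0.6,0,0,0,0],[0.5,0.6,0,0,0,0],[0.5,0.6,0,0,0,0],[0.4,0.5,0,0,0,0],[0.2,0.25,0,0,0,0],[0,0,0,0,0.74,0],[0,0,0,0,0.74,0],[0,0,0,0,0.74,0],[0,0,0,0,0.74,0],[0,0,0,0,0.74,0],[0,0,0,0,0.74,0],[0,0,0,0,0.74,0],[0,0,0,0,0.74,0],[0,0,0,0,0.74,0],[0,0,0,0,0,0],[0,0,0,0,0,0]],
  ],
)

```text
clock: 58.72
position: [0.6492, 0.0524, 0.1995]
ee_rot: [0.941, 0.039, 0.337, -0.012]
ft_force: [0.4, 0.3, -3.8]
grip_width: 0.452
grasp_force: 101.2
```

```bash
python3 - <<'E'
from plan import *
s=br(30,0)
print(np.round(get_obs()["joint_pos"],2),get_obs()["grasp_force"])
seq((*s,130,tilt(BY,40)))
E
```

```text
[-0.26  0.01  0.08  2.08  0.19  0.37 -1.83] 101.19919896125793
at [649.2  52.4 199.5] yaw [179.7 -39.4   4.8] f [ 0.4  0.3 -3.8] t 58.7 w 0.452
-> [651.1  52.2 130. ] turn [0.   0.1  0.05] shift [-1.08  0.01  1.36]
```

Call:
carry_out(
  commands=[
    [[-0.25,0,0.32,0,0.1,0.05],[-0.3,0,0.37,0,0,0],[-0.3,0,0.37,0,0,0],[-0.2,0,0.24,0,0,0],[0,0,0,0,0,0],[0,0,0,0,0,0]],
  ],
)

```text
clock: 59.22
position: [0.6531, 0.0528, 0.1348]
ee_rot: [0.938, 0.036, 0.344, -0.013]
ft_force: [0.2, 0.3, -4.2]
grip_width: 0.454
grasp_force: 101.1
```

Call:
carry_out(
  commands=[
    [[-0.06,0,0.08,0,0,0],[0,0,0,0,0,0],[0,0,0,0,0,0]],
  ],
)

```text
clock: 59.47
position: [0.6534, 0.0531, 0.1322]
ee_rot: [0.938, 0.036, 0.345, -0.014]
ft_force: [0.3, -0.6, -3.8]
grip_width: 0.444
grasp_force: 101.1
```

Call:
carry_out(
  commands=[
    [[-0.06,0,0.08,0,0,0],[0,0,0,0,0,0],[0,0,0,0,0,0]],
  ],
)

```text
clock: 59.72
position: [0.6531, 0.0531, 0.1273]
ee_rot: [0.938, 0.036, 0.345, -0.014]
ft_force: [-0.4, 0.4, -4.3]
grip_width: 0.45
grasp_force: 101.1
```

Call:
carry_out(
  commands=[
    [[-0.06,0,0.08,0,0,0],[0,0,0,0,0,0],[0,0,0,0,0,0]],
  ],
)

```text
clock: 59.97
position: [0.6532, 0.0531, 0.123]
ee_rot: [0.938, 0.036, 0.345, -0.014]
ft_force: [0.5, 0.1, -3.2]
grip_width: 0.45
grasp_force: 101.1
```

Call:
carry_out(
  commands=[
    [[-0.04,0,0.05,0,0,0],[0,0,0,0,0,0],[0,0,0,0,0,0]],
  ],
)

```text
clock: 60.22
position: [0.6534, 0.0532, 0.1206]
ee_rot: [0.938, 0.036, 0.345, -0.014]
ft_force: [-0.6, 0.7, -3.2]
grip_width: 0.451
grasp_force: 101.1
```

Call:
carry_out(
  commands=[
    [[-0.03,0,0.03,0,0,0],[0,0,0,0,0,0],[0,0,0,0,0,0]],
  ],
)

```text
clock: 60.47
position: [0.6533, 0.0532, 0.119]
ee_rot: [0.938, 0.036, 0.345, -0.014]
ft_force: [0.6, 0.0, -4.2]
grip_width: 0.456
grasp_force: 101.1
```

Call:
carry_out(
  commands=[
    [[-0.04,0,0.05,0,0,0],[0,0,0,0,0,0],[0,0,0,0,0,0]],
  ],
)

```text
clock: 60.72
position: [0.6545, 0.0534, 0.1181]
ee_rot: [0.937, 0.036, 0.346, -0.014]
ft_force: [-3.3, -0.2, 4.5]
grip_width: 0.456
grasp_force: 102.1
```

Call:
carry_out(
  commands=[
    [[-0.03,0,0.03,0,0,0],[0,0,0,0,0,0],[0,0,0,0,0,0]],
  ],
)

```text
clock: 60.97
position: [0.6553, 0.0536, 0.1181]
ee_rot: [0.937, 0.036, 0.348, -0.014]
ft_force: [-8.7, -1.3, 15.5]
grip_width: 0.453
grasp_force: 103.5
```

```bash
python3 - <<'E'
from plan import *
print(np.round(get_obs()["joint_pos"],2));seq((*br(30,0),116,tilt(BY,40)))
E
```

```text
[-0.31  0.14  0.13  2.16  0.37  0.15 -2.03]
at [655.3  53.6 118.1] yaw [-179.8  -40.7    4.4] f [-8.7 -1.3 15.5] t 61.0 w 0.453
-> [651.1  52.2 116. ] turn [-0.02 -0.12 -0.01] shift [-0.12  0.03 -0.03]
```

Contact. I release, retreat and look for weight 3.

Call:
carry_out(
  commands=[
    [[0,0,0,0,0,0],[0,0,0,0,0,0],[0,0,0,0,0,0],[0,0,0,0,0,0],[0,0,-0.2,0,0,0],[0,0,-0.4,0,0,0],[0,0,-0.6,0,0,0],[0,0,-0.6,0,0,0],[0,0,-0.6,0,0,0],[0,0,-0.6,0,0,0],[0,0,0,0,-0.68,0],[0,0,0,0,-0.68,0],[0,0,0,0,-0.68,0],[0,0,0,0,-0.68,0],[0,0,0,0,-0.68,0],[0,0,0,0,-0.68,0],[0,0,0,0,-0.68,0],[0,0,0,0,-0.68,0],[0,0,0,0,-0.68,0],[0,0,0,0,-0.68,0]],
  ],
  hand=-0.22,
)

```text
clock: 62.63
position: [0.5756, 0.0473, 0.2071]
ee_rot: [0.999, 0.039, -0.005, -0.001]
ft_force: [0.6, -0.9, -0.3]
grip_width: 0.611
grasp_force: 0.0
```

```bash
python3 - <<'E'
from plan import *
im,p=snap("top","top4.png");W=weights(im,p);print(W)
print("note/weight gap", onz(p,(88,267),.014))
w=W[0];g=wgrip(w[0],w[2])
seq((*g,170,w[2]),(*g,10,w[2]))
s,p2=snap("scene","s3.png")
hsv=cv2.cvtColor(im,cv2.COLOR_RGB2HSV);m=cv2.inRange(hsv,(8,60,90),(18,180,255));m[:,:40]=0;m[:,150:]=0;m[:230]=0
c=max(cv2.findContours(m,0,2)[0],key=cv2.contourArea)
print("notebook",[np.round(onz(p,q,.014)[:2]*1000) for q in cv2.boxPoints(cv2.minAreaRect(c))])
# upright on scene: project expected knobs
for q in((41-3,-75),(27,0)): print(proj(p2,np.array([*br(*q)/1000,.16])), proj(p2,np.array([*br(*q)/1000,.06])))
E
```

```text
[([445.7, 442.2], [44.0, 96.0], 36.9)]
note/weight gap [0.34102742 0.47080286 0.014     ]
at [576.1  47.6 206.1] yaw [-179.9    0.9    4.5] f [-4.   0.7 -1. ] t 62.7 w 0.609
-> [465.  458.2 170. ] turn [-0.06  0.14 -5.4 ] shift [ 3.94 -9.88  0.9 ]
-> [465.  458.2  10. ] turn [0. 0. 0.] shift [ 0. -0.  4.]
notebook [array([368., 561.]), array([406., 417.]), array([318., 386.]), array([281., 528.])]
[234.21108475 181.98377845] [234.6215094  209.23264501]
[261.66542635 182.98938945] [260.76740278 210.23378089]
```

Call:
carry_out(
  commands=[
    [[0,0,0,0,0.1,-0.9],[0,0,0,0,0,-0.9],[0,0,0,0,0,-0.9],[0,0,0,0,0,-0.9],[0,0,0,0,0,-0.9],[0,0,0,0,0,-0.9],[0.15,-0.38,0,0,0,0],[0.29,-0.73,0,0,0,0],[0.29,-0.73,0,0,0,0],[0.29,-0.73,0,0,0,0],[0.29,-0.73,0,0,0,0],[0.29,-0.73,0.1,0,0,0],[0.29,-0.73,0.1,0,0,0],[0.29,-0.73,0.1,0,0,0],[0.29,-0.73,0.1,0,0,0],[0.29,-0.73,0.1,0,0,0],[0.29,-0.73,0.1,0,0,0],[0.29,-0.73,0.1,0,0,0],[0.29,-0.73,0.1,0,0,0],[0.29,-0.74,0.1,0,0,0]],
  ],
)

```text
clock: 64.4
position: [0.4636, 0.4586, 0.1712]
ee_rot: [0.949, 0.316, 0.003, -0.001]
ft_force: [1.1, 0.2, 0.0]
grip_width: 0.611
grasp_force: 0.0
```

Call:
carry_out(
  commands=[
    [[0,0,0,0,0,0],[0,0,0,0,0,0],[0,0,0,0,0,0]],
  ],
)

```text
clock: 64.65
position: [0.4645, 0.4568, 0.171]
ee_rot: [0.949, 0.316, 0.003, -0.0]
ft_force: [-0.1, -1.1, 0.6]
grip_width: 0.611
grasp_force: 0.0
```

```bash
python3 - <<'E'
from plan import *
c,a=wl((190,100,330,268))
g=wgrip(c,a,18,0);seq((*g,10,36.9))
g=wgrip((445.7,442.2),36.9);seq((*g,10,36.9))
im,_=snap("wrist","w9.png");t=camera("top");s=camera("scene")
cv2.imwrite("pics/w9c.png",np.vstack([np.hstack([im[100:340,100:420],cv2.resize(s[140:260,180:340],(320,240))]),np.hstack([cv2.resize(t[130:250,180:340],(320,240))]*2)])[:,:,::-1])
E
```

```text
px (190, 158, 90, 110)
wrist weight [432.1 461.2] [105.   80.1] 35.0
at [465.1 456.2 171.2] yaw [179.9  -0.3  36.8] f [ 1.1 -0.  -0. ] t 64.7 w 0.614
-> [446.8 471.5  10. ] turn [ 0.01 -0.05 -0.02] shift [-0.13 -0.58  4.03]
at [465.1 456.2 171.2] yaw [179.9  -0.3  36.8] f [ 1.1 -0.  -0. ] t 64.7 w 0.614
-> [465.  458.2  10. ] turn [ 0.01 -0.05 -0.02] shift [ 0.03 -0.04  4.03]
```

View pics/w9c.png

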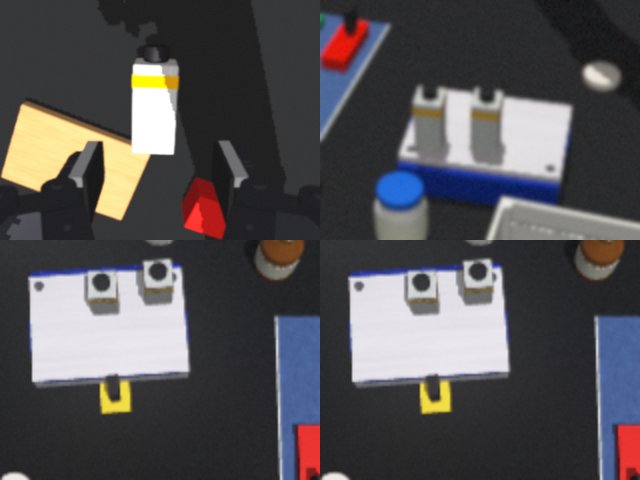

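Both placed weights stand upright (top right) and yellow is home (bottom). Weight 3 is centred under the hand in the wrist crop at (155,105), its foot beside the notebook's corner, and the fingers clear the notebook.

Call:
carry_out(
  commands=[
    [[0.03,-0.04,0.35,0,-0.05,0],[0,0,0.6,0,0,0],[0,0,0.6,0,0,0],[0,0,0.6,0,0,0],[0,0,0.6,0,0,0],[0,0,0.6,0,0,0],[0,0,0.4,0,0,0],[0,0,0.25,0,0,0],[0,0,0,0,0,0],[0,0,0,0,0,0]],
  ],
)

```text
clock: 65.68
position: [0.4645, 0.459, 0.0106]
ee_rot: [0.949, 0.316, -0.001, 0.001]
ft_force: [0.4, -0.2, 0.6]
grip_width: 0.609
grasp_force: 0.0
```

Call:
carry_out(
  commands=[
    [[0,0,0,0,0,0],[0,0,0,0,0,0],[0,0,0,0,0,0],[0,0,0,0,0,0],[0,0,0,0,0,0],[0,0,0,0,0,0],[0,0,-0.2,0,0,0],[0,0,-0.5,0,0,0],[0,0,-0.6,0,0,0],[0,0,-0.6,0,0,0],[0,0,-0.6,0,0,0],[0,0,0,0,0,0],[0,0,0,0,0,0]],
  ],
  hand=1,
)

```text
clock: 66.77
position: [0.465, 0.4599, 0.1122]
ee_rot: [0.949, 0.316, 0.001, -0.0]
ft_force: [0.8, -0.9, -4.6]
grip_width: 0.453
grasp_force: 100.2
```

```bash
python3 - <<'E'
from plan import *
seq((490,225,110,20),(490,225,13,20))
E
```

```text
at [465.  459.9 112.2] yaw [ 1.80e+02 -1.00e-01  3.68e+01] f [ 0.8 -0.9 -4.6] t 66.8 w 0.453
-> [490 225 110] turn [-0.   -0.01  2.81] shift [-1.42  5.73  0.06]
-> [490 225  13] turn [0. 0. 0.] shift [ 0.   -0.    2.43]
```

Call:
carry_out(
  commands=[
    [[0,0,0,0,0,0.7],[0,0,0,0,0,0.7],[0,0,0,0,0,0.7],[0,0,0,0,0,0.7],[-0.1,0.4,0,0,0,0],[-0.18,0.73,0,0,0,0],[-0.18,0.73,0,0,0,0],[-0.18,0.73,0,0,0,0],[-0.18,0.73,0,0,0,0],[-0.18,0.73,0,0,0,0],[-0.18,0.73,0,0,0,0],[-0.18,0.7,0,0,0,0],[-0.06,0.25,0,0,0,0],[0,0,0.5,0,0,0],[0,0,0.5,0,0,0],[0,0,0.5,0,0,0],[0,0,0.3,0,0,0],[0,0,0,0,0,0],[0,0,0,0,0,0]],
  ],
)

```text
clock: 68.35
position: [0.4889, 0.2243, 0.0383]
ee_rot: [0.985, 0.174, -0.002, 0.001]
ft_force: [-0.2, 0.4, -3.4]
grip_width: 0.452
grasp_force: 100.2
```

```bash
python3 - <<'E'
from plan import *
seq((490,225,11.5,20))
E
```

```text
at [488.9 224.3  38.3] yaw [179.9   0.2  20. ] f [-0.2  0.4 -3.4] t 68.3 w 0.452
-> [490.  225.   11.5] turn [0.01 0.03 0.01] shift [ 0.03 -0.01  0.67]
```

Call:
carry_out(
  commands=[
    [[0,0,0.3,0,0,0],[0,0,0.2,0,0,0],[0,0,0.12,0,0,0],[0,0,0.05,0,0,0],[0,0,0,0,0,0],[0,0,0,0,0,0]],
  ],
)

```text
clock: 68.85
position: [0.4894, 0.2244, 0.0125]
ee_rot: [0.985, 0.174, -0.001, 0.001]
ft_force: [-3.6, -1.2, 3.4]
grip_width: 0.448
grasp_force: 100.9
```

Call:
carry_out(
  commands=[
    [[0,0,0,0,0,0],[0,0,0,0,0,0],[0,0,0,0,0,0],[0,0,-0.3,0,0,0],[0,0,-0.6,0,0,0],[0,0,-0.5,0,0,0],[0,0,0,0,-0.75,0],[0,0,0,0,-0.75,0],[0,0,0,0,-0.75,0],[0,0,0,0,-0.75,0],[0,0,0,0,-0.75,0],[0,0,0,0,-0.75,0],[0,0,0,0,-0.75,0],[0,0,0,0,-0.75,0],[0,0,0,0,-0.75,0],[0,0,0,0,-0.75,0],[0,0,0,0,0,0],[0,0,0,0,0,0]],
  ],
  hand=-0.22,
)

```text
clock: 70.35
position: [0.4898, 0.2245, 0.0673]
ee_rot: [0.91, 0.16, -0.377, 0.067]
ft_force: [0.6, 0.1, 0.0]
grip_width: 0.61
grasp_force: 0.0
```

```bash
python3 - <<'E'
from plan import *
u=np.array([np.cos(np.radians(20)),np.sin(np.radians(20))])
g=np.array([489,224.5])-6*u
seq((*g,35,tilt(20.,-45)),(*g,35,tilt(20.,-50)),(*g,15,tilt(20.,-50)))
print(np.round(get_obs()["joint_pos"],2))
E
```

```text
at [489.8 224.5  67.3] yaw [179.9  45.1  20. ] f [0.6 0.1 0. ] t 70.3 w 0.61
-> [483.4 222.4  35. ] turn [ 0.01  0.01 -0.  ] shift [ 0.45 -0.01  0.69]
-> [483.4 222.4  35. ] turn [ 0.   -0.83  0.  ] shift [0. 0. 0.]
-> [483.4 222.4  15. ] turn [0. 0. 0.] shift [ 0.38 -0.    0.32]
[-0.5   0.89  0.06  1.18 -0.12  1.86 -1.65]
```

Call:
carry_out(
  commands=[
    [[0.22,0,0.35,0,0,0],[0.22,0,0.34,0,0,0],[0,0,0,0,-0.4,0],[0,0,0,0,-0.43,0],[0.2,0,0.16,0,0,0],[0.18,0,0.16,0,0,0],[0,0,0,0,0,0],[0,0,0,0,0,0]],
  ],
)

```text
clock: 71.02
position: [0.4827, 0.222, 0.0164]
ee_rot: [0.893, 0.157, -0.416, 0.074]
ft_force: [-1.2, 0.2, -0.0]
grip_width: 0.61
grasp_force: 0.0
```

Call:
carry_out(
  commands=[
    [[0,0,0,0,0,0],[0,0,0,0,0,0],[0,0,0,0,0,0],[0,0,0,0,0,0],[0,0,0,0,0,0],[0,0,0,0,0,0],[-0.2,0,-0.17,0,0,0],[-0.38,0,-0.32,0,0,0],[-0.38,0,-0.32,0,0,0],[-0.38,0,-0.32,0,0,0],[0,0,0,0,0,0],[0,0,0,0,0,0]],
  ],
  hand=1,
)

```text
clock: 72.02
position: [0.4835, 0.2224, 0.087]
ee_rot: [0.893, 0.158, -0.415, 0.074]
ft_force: [-0.3, -0.8, -4.2]
grip_width: 0.455
grasp_force: 100.2
```

```bash
python3 - <<'E'
from plan import *
s=br(30,75)
P=np.array(get_obs()["position"])*1000
seq((*P,20.),(*P[:2],205,20.),(*s,205,BY),(*s,205,tilt(BY,40)),(*s,123,tilt(BY,40)))
E
```

```text
at [483.5 222.4  87. ] yaw [179.9  49.9  20. ] f [-0.3 -0.8 -4.2] t 72.0 w 0.455
-> [483.5 222.4  87. ] turn [0.01 8.32 0.  ] shift [0. 0. 0.]
-> [483.5 222.4 205. ] turn [0. 0. 0.] shift [ 0.    0.   -2.95]
-> [645.3 127.  205. ] turn [-0.   -0.    2.59] shift [3.85 2.69 0.  ]
-> [645.3 127.  205. ] turn [0.   6.67 0.  ] shift [0. 0. 0.]
-> [645.3 127.  123. ] turn [0. 0. 0.] shift [-1.32 -0.    1.57]
```

Call:
carry_out(
  commands=[
    [[0,0,0,0,0.83,0],[0,0,0,0,0.83,0],[0,0,0,0,0.83,0],[0,0,0,0,0.83,0],[0,0,0,0,0.83,0],[0,0,0,0,0.83,0],[0,0,0,0,0.83,0],[0,0,0,0,0.83,0],[0,0,0,0,0.83,0],[0,0,0,0,0.83,0],[0,0,-0.5,0,0,0.5],[0,0,-0.8,0,0,0.7],[0,0,-0.8,0,0,0.7],[0,0,-0.8,0,0,0.7],[0,0,0,0,0,0]],
  ],
)

```text
clock: 73.27
position: [0.4853, 0.2234, 0.2075]
ee_rot: [0.999, 0.036, 0.001, -0.001]
ft_force: [0.4, 0.4, -2.1]
grip_width: 0.459
grasp_force: 101.2
```

Call:
carry_out(
  commands=[
    [[0.25,0.17,0,0,0,0],[0.5,0.35,0,0,0,0],[0.5,0.35,0,0,0,0],[0.5,0.35,0,0,0,0],[0.5,0.35,0,0,0,0],[0.5,0.35,0,0,0,0],[0.5,0.35,0,0,0,0],[0.4,0.28,0,0,0,0],[0.2,0.14,0,0,0,0],[0,0,0,0,0.74,0],[0,0,0,0,0.74,0],[0,0,0,0,0.74,0],[0,0,0,0,0.74,0],[0,0,0,0,0.74,0],[0,0,0,0,0.74,0],[0,0,0,0,0.74,0],[0,0,0,0,0.74,0],[0,0,0,0,0.74,0],[0,0,0,0,0,0],[0,0,0,0,0,0]],
  ],
)

```text
clock: 74.93
position: [0.6436, 0.1266, 0.1995]
ee_rot: [0.941, 0.038, 0.337, -0.011]
ft_force: [0.6, -1.1, -2.8]
grip_width: 0.451
grasp_force: 101.1
```

```bash
python3 - <<'E'
from plan import *
s=br(30,75)
print(np.round(get_obs()["joint_pos"],2),get_obs()["grasp_force"])
seq((*s,130,tilt(BY,40)))
E
```

```text
[-0.55  0.02  0.19  2.07  0.44  0.42 -2.19] 101.09692454338074
at [643.6 126.6 199.5] yaw [179.7 -39.4   4.7] f [ 0.6 -1.1 -2.8] t 74.9 w 0.451
-> [645.3 127.  130. ] turn [0.03 0.1  0.03] shift [-1.08 -0.01  1.36]
```

Call:
carry_out(
  commands=[
    [[-0.25,0,0.32,0,0.1,0.03],[-0.3,0,0.37,0,0,0],[-0.3,0,0.37,0,0,0],[-0.2,0,0.24,0,0,0],[-0.12,0,0.14,0,0,0],[-0.06,0,0.08,0,0,0],[0,0,0,0,0,0],[0,0,0,0,0,0]],
  ],
)

```text
clock: 75.6
position: [0.6478, 0.1271, 0.1242]
ee_rot: [0.938, 0.035, 0.344, -0.012]
ft_force: [0.2, 1.0, -4.0]
grip_width: 0.452
grasp_force: 101.1
```

Call:
carry_out(
  commands=[
    [[-0.04,0,0.05,0,0,0],[0,0,0,0,0,0],[0,0,0,0,0,0]],
  ],
)

```text
clock: 75.85
position: [0.6473, 0.1272, 0.1217]
ee_rot: [0.938, 0.035, 0.345, -0.013]
ft_force: [0.5, -0.2, -3.2]
grip_width: 0.449
grasp_force: 101.1
```

Call:
carry_out(
  commands=[
    [[-0.04,0,0.05,0,0,0],[0,0,0,0,0,0],[0,0,0,0,0,0]],
  ],
)

```text
clock: 76.1
position: [0.6471, 0.1272, 0.1187]
ee_rot: [0.938, 0.035, 0.344, -0.013]
ft_force: [-0.2, -0.2, -3.8]
grip_width: 0.454
grasp_force: 101.1
```

Call:
carry_out(
  commands=[
    [[-0.03,0,0.03,0,0,0],[0,0,0,0,0,0],[0,0,0,0,0,0]],
  ],
)

```text
clock: 76.35
position: [0.6478, 0.1274, 0.1183]
ee_rot: [0.938, 0.035, 0.345, -0.013]
ft_force: [-4.1, -1.0, 5.5]
grip_width: 0.45
grasp_force: 102.0
```

Call:
carry_out(
  commands=[
    [[-0.03,0,0.03,0,0,0],[0,0,0,0,0,0],[0,0,0,0,0,0]],
  ],
)

```text
clock: 76.6
position: [0.649, 0.128, 0.1185]
ee_rot: [0.937, 0.035, 0.347, -0.014]
ft_force: [-3.6, -1.7, 11.3]
grip_width: 0.451
grasp_force: 101.9
```

```bash
python3 - <<'E'
from plan import *
seq()
E
```

```text
at [649.  128.  118.5] yaw [-179.9  -40.6    4.2] f [-3.6 -1.7 11.3] t 76.6 w 0.451
```

Contact. I release, retreat, then swing aside for a clear final look.

Call:
carry_out(
  commands=[
    [[0,0,0,0,0,0],[0,0,0,0,0,0],[0,0,0,0,0,0],[0,0,0,0,0,0],[0,0,-0.2,0,0,0],[0,0,-0.4,0,0,0],[0,0,-0.6,0,0,0],[0,0,-0.6,0,0,0],[0,0,-0.6,0,0,0],[0,0,-0.6,0,0,0],[0,0,0,0,-0.75,0],[0,0,0,0,-0.75,0],[0,0,0,0,-0.75,0],[0,0,0,0,-0.75,0],[0,0,0,0,-0.75,0],[0,0,0,0,-0.75,0],[0,0,0,0,-0.75,0],[0,0,0,0,-0.75,0],[0,0,0,0,-0.75,0]],
  ],
  hand=-0.22,
)

```text
clock: 78.18
position: [0.5691, 0.122, 0.2077]
ee_rot: [0.999, 0.038, -0.003, -0.001]
ft_force: [-0.4, 0.5, -0.3]
grip_width: 0.612
grasp_force: 0.0
```

Call:
carry_out(
  commands=[
    [[-0.1,-0.4,-0.1,0,0,0],[-0.1,-0.7,-0.1,0,0,0],[-0.1,-0.7,-0.1,0,0,0],[-0.1,-0.7,0,0,0,0],[-0.1,-0.7,0,0,0,0],[-0.1,-0.7,0,0,0,0],[-0.1,-0.7,0,0,0,0],[-0.1,-0.7,0,0,0,0],[0,0,0,0,0,0],[0,0,0,0,0,0],[0,0,0,0,0,0]],
  ],
)

```text
clock: 79.1
position: [0.5217, 0.3297, 0.2191]
ee_rot: [0.999, 0.037, -0.002, 0.0]
ft_force: [-0.0, -0.6, 0.2]
grip_width: 0.612
grasp_force: 0.0
```

```bash
python3 - <<'E'
from plan import *
im,p=snap("top","top5.png");s,_=snap("scene","s4.png")
print(gauges(im,p));seq()
cv2.imwrite("pics/fin.png",np.vstack([cv2.resize(im[120:290,60:400],(680,340)),cv2.resize(s[140:265,100:350],(500,250),interpolation=cv2.INTER_CUBIC)[:, :].repeat(1,0) if 0 else np.hstack([cv2.resize(s[140:265,100:350],(500,250)),np.zeros((250,180,3),np.uint8)])])[:,:,::-1])
E
```

```text
{'orange': [([556.8, -339.3], [46.5, 118.2], -1.6), ([761.3, -219.5], [62.6, 64.7], 64.2)], 'red': [([396.9, 311.8], [46.5, 93.2], -75.5), ([416.1, -254.6], [47.2, 117.1], 0.2)], 'green': [([405.8, -347.0], [44.4, 117.7], -0.1)]}
at [522.2 328.9 219.2] yaw [180.    0.2   4.2] f [-0.7 -0.3  0.1] t 79.2 w 0.611
```

View pics/fin.png

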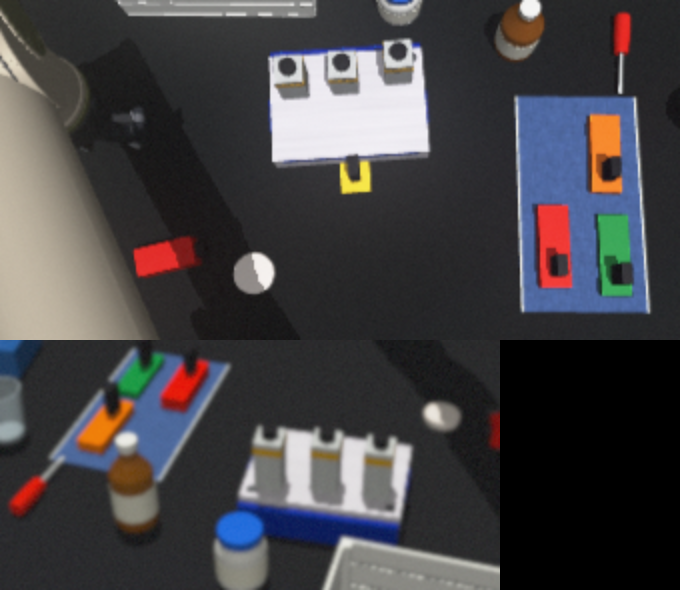

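The final picture shows three weights upright on the bridge, at (290,70), (342,65) and (398,55). Yellow is home with its tab at the plate edge (355,165), and orange, red and green are flat on the mat. I hand in.

```bash
python3 -c "
from h import *
print(hand_in())"
```

```text
the job is handed in; nothing more can be done
None
```

Job handed in: the clearance is between 10 and 15 mm. The 10 mm yellow gauge went in and is left home, the 15 mm green gauge was stopped at the front edge, the other three gauges lie flat on the mat, and all three weights stand upright on the bridge.

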